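Charge the specimen magazine and press it home

ROBOT

A 7-joint arm with a two-finger parallel gripper is mounted at the origin on the work surface. World frame = base frame: x ahead of the robot, y to its left, z up, the work surface at z = 0. Lengths are in mm, angles in rad, forces in N, time in s.
With the tool pointing down it reaches from about 425 to 875 mm from the base axis. Payload 4.7 kg.
Tool frame: the origin (TCP) lies at the very end of the fingers, on their centre line; the grasp point (between the pads) lies 19 mm behind it; z points along the fingers, y is the direction in which the jaws open and shut (so a half turn about z gives the same grasp; the last joint's range is limited). The gripper opens to 87 mm and grips with 3 to 60 N. Pads are 19 mm wide; open, the fingers measure 117 mm over their backs; the gripper's body (75 mm by 190 mm) begins 51 mm behind the grasp point.
Start: joints at [1.173, 0.321, -0.07, 1.45, 0.023, 1.371, -0.057], TCP at [260.151, -595.69, 222.587] pointing down, gripper open.
Joint ranges: [-2.86, 2.86], [-0.3, 2.09], [-1.38, 1.24], [0.06, 2.45], [-1.56, 4.7], [0.09, 2.05], [-2.69, 2.69]. Speed limits (rad/s): [2.57, 2.57, 3.14, 3.14, 3.14, 3.14, 3.14].

INTERFACE

Orientations are given as a unit quaternion [x, y, z, w].
In Python, from station import manip, cams gives the robot as it stands. The module is installed in compiled form; this text tells all that it offers.
- The arm moves only by the tool step_arm, never from a script. Its argument "rows" is a list of rows, each a list of 4 numbers: the shift along the tool's x, y, z in mm, then the turn about the tool's z in degrees. A call has 1 to 10 rows; each row is the pose to reach, as a shift and turn from the pose commanded when the call began, along the tool's axes at that moment; what a row does not reach only later rows make up. A row lasts 1/8 s, in which the tool goes at most 62.5 mm and 10.7 degrees, less where a joint would pass 70% of its speed; a pose out of reach is approached as far as the arm can. A call with a gripper value outside its range is refused whole. "claw" is the closure in counts, from 0 (fully open) to 255 (shut), set as the call begins (left out, the last holds). The fingers move at their own pace and stop on an object; "squeeze" is the grip in N (left out, the last holds). Time passes only in rows, so rows that repeat a pose let the fingers close. It gives the time, the measured TCP pose, the force and the opening at its end, in the units of the state.
- manip.state(): the state, without advancing time (a new reading comes with each control period).
- cams.read_camera(name): name is "scene" or "top"; returns the picture (480x640x3 uint8, red, green, blue); there is no depth.
- cams.get_calibration(name): a dict with "fx", "fy", "cx", "cy" (pixels), "origin" and "attitude" of the camera in the world. Camera axes: x right, y up, looking along -z (the intrinsics and any distortion apply to the point x, -y, -z); pixel columns grow to the right and rows downward; lengths in mm; the calibration is good to about 2 mm. A picture is of the moment at which its call begins. get_calibration takes no time and is no camera call.
- manip.hand_in(): hands the job in, once; it reports no verdict.
The state is a dict: "clock": time; "joint_positions": joint angles; "qd": joint speeds; "joint_efforts": joint torques, N m; "position": TCP position; "tcp_rot": TCP orientation; "contact_force": force on the tool from outside, world axes, zero at the start; "wrist_torque": the same for the moment, N m; "gripper_width": finger opening in mm.
Only numpy, scipy, OpenCV 4.12 (cv2) and the standard library are available. Lean on these libraries where they do the work, as an engineer would, in place of code of your own. Each camera call takes 0.05 s, during which the arm holds its last target. There are 200 camera calls.

TASK

Load the two yellow specimen slugs, one after the other, into the slanted magazine on the blue tester, then swing the magazine's lid shut and press down on it along the tube until the lid is flush and the whole magazine is fully home in its dock, with no red band showing. Leave the other loose things on the bench where they are.

Things in the scene. Friction and masses are not known exactly. Their poses are not given: they have to be found in the camera images.
- slug_a_mid (a point): one of two identical yellow-coated metal cylinders, 44 mm diameter, 70 mm long, about 0.16 kg, standing upright on the bench; the point is its centre (35 mm above its foot), z along its axis. Either end may go in first and either slug may go first
- slug_b_mid (a point): the other yellow cylinder, the same in every way; centre point, z along its axis
- mouth (a point): centre of the open mouth of the magazine, a square aluminium tube (50 mm inside, 58 outside, 148 deep, closed foot) leaning 25 degrees from vertical towards the tester's front. z points out of the mouth along the tube, y is horizontal towards the lid's hinge side, x points up and away from the tester's front (that face has a 22 mm slot). A slug let go in the mouth slides down by itself
- mag_floor (a point): centre of the magazine's inner floor, 148 mm below the mouth along the tube; same axes as the mouth
- magazine (a joint): how far the magazine stands proud of its dock along the tube, m: 0 = fully home, starts about 0.010 to 0.015 with a red band showing above the blue dock, 0.016 at most. Stiff sliding fit: it stays where it is left and needs about 6 to 14 N along the tube to move, more if pushed fast (200 N per m/s): press slowly
- lid (a joint): angle of the magazine's white lid, rad: 0 = shut, 1.6 to 2.0 at the start (standing open beside the mouth). Plate 64 mm wide, 70 mm from hinge to free edge, 8 mm thick. The hinge axis is parallel to the mouth's x, 34 mm from the mouth's centre in +y, level with the mouth; the lid swings from the +y side over the mouth. Stiff hinge (0.12 N m): stays where it is left
- lid_pad (a point): top centre of the round black rubber press pad (36 mm diameter, 4 mm high) in the middle of the lid's outer face, 34 mm from the hinge axis; z is the outward normal of the lid. With the lid shut it lies 12 mm above the mouth centre along the tube
- tester: the blue tester, fixed to the bench: low housing 200 x 180 x 48 mm with the slanted dock (72 mm square, its rim about 85 mm along the tube above the dock's foot) on top; origin at the centre of its underside, x towards its back
- jar: bystander: small jar with black cap, 56 mm diameter, 85 mm high, standing among the slugs; origin at its underside. Do not move
- can: bystander: paint can, 84 mm diameter, 100 mm high; origin at its underside. Do not move
- weight: bystander: steel weight, 48 mm diameter, 30 mm high; origin at its underside. Do not move
- disc: bystander: brass disc, 60 mm diameter, 16 mm high; origin at its underside. Do not move
- cup: bystander: glass beaker, 72 mm diameter at the rim, 90 mm high; origin at its underside. Do not move
- knife: bystander: spatula, 180 mm long, lying along its x axis. Do not move
There are look-alikes about, which are no part of the job. What is shaped like the part that bears slug_a_mid but purple is not meant.

How it is judged (in metres and radians):
On the way, in this order (a step that is already met when the one before it is completed fails the run):
1. one slug lies at the bottom of the magazine (((x of slug_a_mid in the frame of mag_floor between -0.008 and 0.008 m and y of slug_a_mid in the frame of mag_floor between -0.008 and 0.008 m and z of slug_a_mid in the frame of mag_floor between 0.028 and 0.05 m) or (x of slug_b_mid in the frame of mag_floor between -0.008 and 0.008 m and y of slug_b_mid in the frame of mag_floor between -0.008 and 0.008 m and z of slug_b_mid in the frame of mag_floor between 0.028 and 0.05 m))), for 0.2 s.
2. both slugs lie end to end in the magazine (((x of slug_a_mid in the frame of mag_floor between -0.008 and 0.008 m and y of slug_a_mid in the frame of mag_floor between -0.008 and 0.008 m and z of slug_a_mid in the frame of mag_floor between 0.028 and 0.05 m and x of slug_b_mid in the frame of mag_floor between -0.008 and 0.008 m and y of slug_b_mid in the frame of mag_floor between -0.008 and 0.008 m and z of slug_b_mid in the frame of mag_floor between 0.028 and 0.12 m) or (x of slug_b_mid in the frame of mag_floor between -0.008 and 0.008 m and y of slug_b_mid in the frame of mag_floor between -0.008 and 0.008 m and z of slug_b_mid in the frame of mag_floor between 0.028 and 0.05 m and x of slug_a_mid in the frame of mag_floor between -0.008 and 0.008 m and y of slug_a_mid in the frame of mag_floor between -0.008 and 0.008 m and z of slug_a_mid in the frame of mag_floor between 0.028 and 0.12 m))), for 0.2 s.
3. the lid is shut and the magazine is pressed home (value of joint lid below 0.06 rad and value of joint magazine below 0.003 m), for 0.2 s.
At the end, for the whole second after the job is handed in: both slugs lie end to end inside the magazine, its lid is shut (within 0.06 rad) and the magazine is home in its dock (within 3 mm) (all of step 3 and ((x of slug_a_mid in the frame of mag_floor between -0.008 and 0.008 m and y of slug_a_mid in the frame of mag_floor between -0.008 and 0.008 m and z of slug_a_mid in the frame of mag_floor between 0.028 and 0.05 m and x of slug_b_mid in the frame of mag_floor between -0.008 and 0.008 m and y of slug_b_mid in the frame of mag_floor between -0.008 and 0.008 m and z of slug_b_mid in the frame of mag_floor between 0.028 and 0.12 m) or (x of slug_b_mid in the frame of mag_floor between -0.008 and 0.008 m and y of slug_b_mid in the frame of mag_floor between -0.008 and 0.008 m and z of slug_b_mid in the frame of mag_floor between 0.028 and 0.05 m and x of slug_a_mid in the frame of mag_floor between -0.008 and 0.008 m and y of slug_a_mid in the frame of mag_floor between -0.008 and 0.008 m and z of slug_a_mid in the frame of mag_floor between 0.028 and 0.12 m))); the robot touches nothing.
It fails at once if another loose thing on the bench (jar, can, weight, disc, beaker, spatula) is moved by more than 25 mm (distance of any of jar, can, weight, disc, cup, knife from where it was at the start of the episode above 0.025 m).
It also fails if it takes over 72 s, if anything falls off the work surface, if the arm or the gripper's body presses on something with over 40 N, if the wrist force passes 120 N, or if a joint passes its speed limit or range.

## Working session

There is one attempt and no reset: what is moved stays moved. The work goes in short steps, Python scripts to look and compute and a tool call to move; the robot and the scene stay as the last step left them, time stands still between calls to the robot, and variables do not carry over. Pictures are saved under pics/ and viewed, about 8 in all and at most 12, crops included, and the job is handed in when it is done.

Besides the shell and the picture viewer there is one more tool, called after ">>>" as a command line: name --pt "numbers of a row" for each row, then --argument value for the rest. step_arm: Moves the arm, as the interface text tells. Its arguments: {"type":"object","properties":{"rows":{"type":"array","items":{"type":"array","items":{"type":"number"}}},"claw":{"type":"number"},"squeeze":{"type":"number"}},"required":["rows"]}

```bash
mkdir -p pics; python3 - <<'E'
from station import manip, cams
import cv2
for n in("scene","top"):
    im=cams.read_camera(n); cv2.imwrite(f"pics/{n}0.png",im[:,:,::-1]); print(n,cams.get_calibration(n))
print(manip.state())
E
```

```text
scene {'fx': 545.6973613012557, 'fy': 545.6973613012557, 'cx': 319.67897545269193, 'cy': 243.12025079003857, 'origin': array([ 835.7198597 ,  454.04273568, 1094.56945632]), 'attitude': array([0.06917992, 0.2546551 , 0.93130765, 0.25105973])}
top {'fx': 467.2832343683835, 'fy': 467.2832343683835, 'cx': 319.20379532291906, 'cy': 232.12159393777893, 'origin': array([ 315.66409981,   -9.51784186, 1261.01662576]), 'attitude': array([-0.07645908,  0.08124312,  0.7228745 , -0.6819135 ])}
{'clock': 0.1, 'joint_positions': array([ 1.17310068,  0.32174193, -0.07007586,  1.45156484,  0.02263742,
        1.37079397, -0.0568673 ]), 'qd': array([-0.0010564 , -0.00216015, -0.00055527, -0.00136235, -0.00053969,
       -0.00029169, -0.00023115]), 'joint_efforts': array([ 3.20533882e-04, -4.92568803e+01, -4.05490184e-01, -3.13397813e+01,
       -6.42999052e-02,  3.96114390e-02,  5.15063550e-05]), 'position': array([ 259.90448472, -595.23245099,  221.5693951 ]), 'tcp_rot': array([ 9.78871339e-01,  2.04475331e-01, -2.40638008e-04, -8.26604363e-04]), 'contact_force': array([ 0.27612675, -1.38404695,  0.08020466]), 'wrist_torque': array([ 0.02757426, -0.08248854,  0.01009023]), 'gripper_width': 87.09403522612439}
```

View pics/scene0.png

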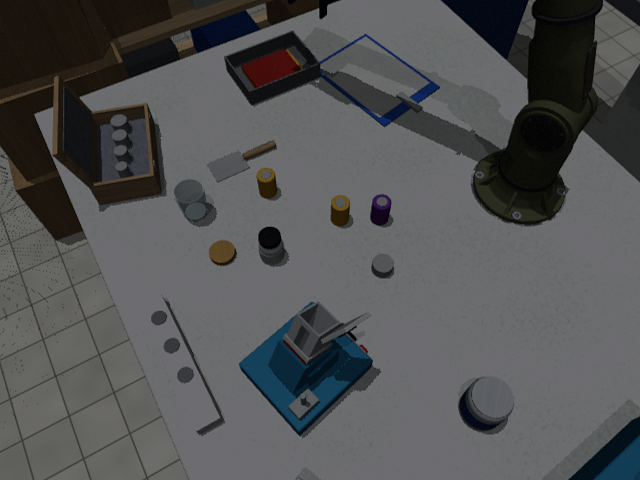

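View pics/top0.png

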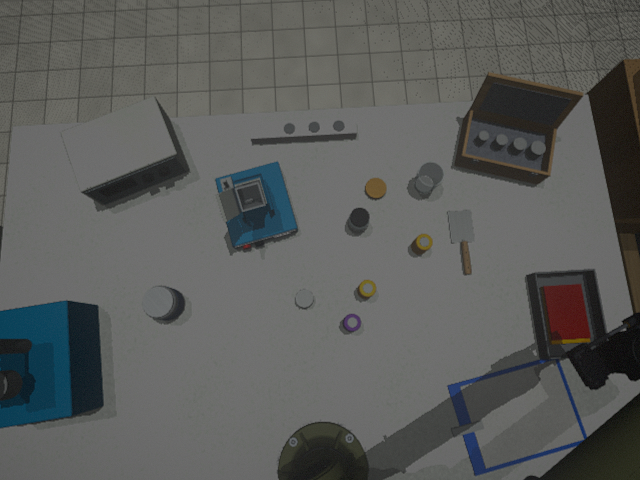

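The top view shows slugs at about (367,289) and (423,243), the purple decoy at (351,323), the jar at (359,220), and the tester's mouth at about (250,195). In the scene view the slugs are at (340,210) and (267,183), and the mouth is at about (315,325).

```bash
cat > h.py <<'E'
import numpy as np, cv2
from scipy.spatial.transform import Rotation as R
from station import manip, cams
def ray(n,u,v):
    c=cams.get_calibration(n); d=R.from_quat(c["attitude"]).apply([(u-c["cx"])/c["fx"],-(v-c["cy"])/c["fy"],-1.])
    return np.array(c["origin"]),d/np.linalg.norm(d)
def plane(n,u,v,z):
    o,d=ray(n,u,v); return o+d*(z-o[2])/d[2]
def tri(a,b):   # a: scene px, b: top px
    o1,d1=ray("scene",*a); o2,d2=ray("top",*b)
    s=np.linalg.lstsq(np.c_[d1,-d2],o2-o1,rcond=None)[0]
    p,q=o1+s[0]*d1,o2+s[1]*d2
    return (p+q)/2,np.linalg.norm(p-q)
def proj(n,p):
    c=cams.get_calibration(n); q=R.from_quat(c["attitude"]).inv().apply(np.array(p,float)-c["origin"])
    return c["cx"]+c["fx"]*q[0]/-q[2], c["cy"]-c["fy"]*q[1]/-q[2]
def save(name,im): cv2.imwrite(f"pics/{name}.png",im[:,:,::-1])
E
python3 - <<'E'
from h import *
C={}
for n in("scene","top"):
    im=cv2.imread(f"pics/{n}0.png"); hsv=cv2.cvtColor(im,cv2.COLOR_BGR2HSV)
    m=cv2.inRange(hsv,(15,120,60),(35,255,255)); 
    k,l,s,c=cv2.connectedComponentsWithStats(m)
    for i in range(1,k):
        if s[i,4]>60: print(n,s[i],c[i].round(1))
s=cv2.imread("pics/scene0.png")[290:440,230:380]; t=cv2.imread("pics/top0.png")[155:255,205:305]
g=lambda x:cv2.convertScaleAbs(cv2.resize(x,(400,400),interpolation=cv2.INTER_CUBIC),alpha=1.8)
cv2.imwrite("pics/crop1.png",np.hstack([g(s),g(t)]))
E
```

```text
scene [257 168  18  15 134] [265.3 175.4]
scene [331 195  19  16 150] [340.3 203.3]
scene [209 241  26  22 438] [221.5 251.3]
top [624  60  16  29 154] [631.4  69.2]
top [632 101   8  31  71] [635.7 114.1]
top [366 178  20  20 309] [375.4 187.7]
top [416 234  16  16 129] [423.3 241.8]
top [359 280  17  17 135] [366.6 288.2]
top [552 338  38   6 161] [571.  340.6]
```

View pics/crop1.png

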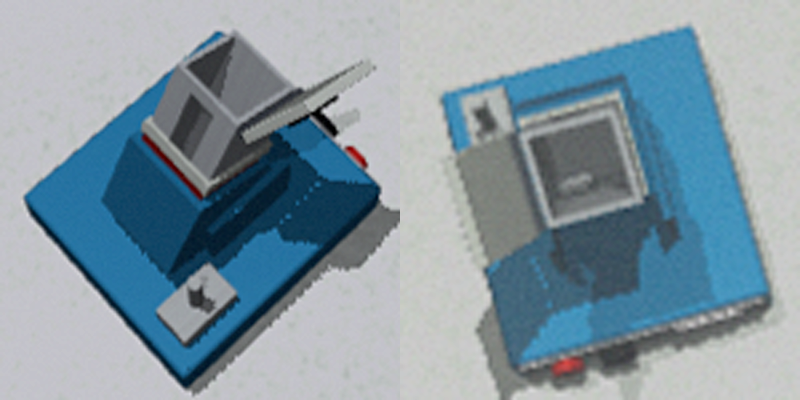

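```bash
python3 - <<'E'
from h import *
for n,z,L in(("top",70,[(424,242),(367.5,288.5)]),):
    for u,v in L: print("slug top view",plane(n,u,v,z).round(1))
for a in((266,176),(340.5,203.5)): print("slug scene",plane("scene",*a,70).round(1))
print("tri",tri((265.3,175.4),(423.5,242)),tri((340.3,203.3),(367,288.3)))
S=dict(A=(318.1,301.3),B=(298.3,314.4),C=(321.1,341.8),D=(343.2,325.6))
T=dict(A=(267,206.3),B=(260,178.3),C=(235.5,183),D=(242,212))
P={}
for k in"ABCD":
    P[k],e=tri(S[k],T[k]); print(k,P[k].round(1),round(e,1))
c=sum(P.values())/4; x=(P["B"]+P["C"]-P["A"]-P["D"])/2; y=(P["C"]+P["D"]-P["A"]-P["B"])/2
print("mouth",c.round(1),x.round(1),np.linalg.norm(x),y.round(1),np.linalg.norm(y))
r=R.from_quat(manip.state()["tcp_rot"]); print(r.as_matrix().round(3))
for n,(u,v) in dict(jar=(359,213),weight=(305,297)).items(): print(n,plane("top",u,v,85 if n=="jar" else 30).round(1))
print("tester top corners", [plane("top",205+(a-400)/4,155+b/4,48).round(0) for a,b in((442,93),(692,27),(770,298),(520,370))])
E
```

```text
slug top view [ 543.8 -296.2   70. ]
slug top view [ 432.  -139.7   70. ]
slug scene [ 547.1 -291.2   70. ]
slug scene [ 436.3 -136.1   70. ]
tri (array([ 545.60162424, -296.90381327,   64.44680775]), np.float64(1.700318330700103)) (array([ 433.67528249, -139.63883699,   64.04501538]), np.float64(1.418720653498444))
A [629.5  96.3 188.9] 0.6
B [683.3 110.6 225.9] 10.7
C [675.  170.2 222.2] 15.0
D [616.7 157.7 190.2] 4.6
mouth [651.1 133.7 206.8] [56.1 13.4 34.5] 67.17215468355288 [-10.5  60.5  -1.2] 61.41096539126368
[[ 0.916  0.4   -0.001]
 [ 0.4   -0.916  0.002]
 [-0.    -0.002 -1.   ]]
jar [ 627.6 -131.9   85. ]
weight [423.3  21.1  30. ]
tester top corners [array([758., 248.,  48.]), array([796.,  76.,  48.]), array([602.,  31.,  48.]), array([562., 199.,  48.])]
```

```bash
cat >> h.py <<'E'
Y=np.array([-.232,.973,0]);Y/=np.linalg.norm(Y)
c25,s25=np.cos(np.radians(25)),np.sin(np.radians(25))
F=np.array([Y[1],-Y[0],0]); X=F*c25+np.array([0,0,s25]); Z=np.cross(X,Y)
def tester_crop(ims,pts,name):
    out=[]
    for n,(u0,v0,w) in dict(scene=(270,275,100),top=(215,160,75)).items():
        k=400/w; im=cv2.convertScaleAbs(cv2.resize(ims[n][v0:v0+w,u0:u0+w],(400,400),interpolation=cv2.INTER_CUBIC),alpha=1.8)
        for i,p in enumerate(pts):
            u,v=proj(n,p); cv2.circle(im,(int((u-u0+.5)*k),int((v-v0+.5)*k)),2,[(0,0,255),(0,255,0),(255,0,255),(0,255,255)][i//4],-1)
        out.append(im)
    cv2.imwrite(f"pics/{name}.png",np.hstack(out))
E
python3 - <<'E'
from h import *
c=np.array([648.7,133.1,201.8]); print(X,Y,Z)
q=lambda h,d:[c+a*h*X+b*h*Y+d*Z for a,b in((1,1),(1,-1),(-1,-1),(-1,1))]
tester_crop({n:cv2.imread(f"pics/{n}0.png") for n in("scene","top")},q(29,0)+q(25,0)+q(25,-148),"crop2")
E
```

```text
[0.88159375 0.21020529 0.42261826] [-0.23193588  0.97273108  0.        ] [-0.41109392 -0.09802034  0.90630779]
```

View pics/crop2.png

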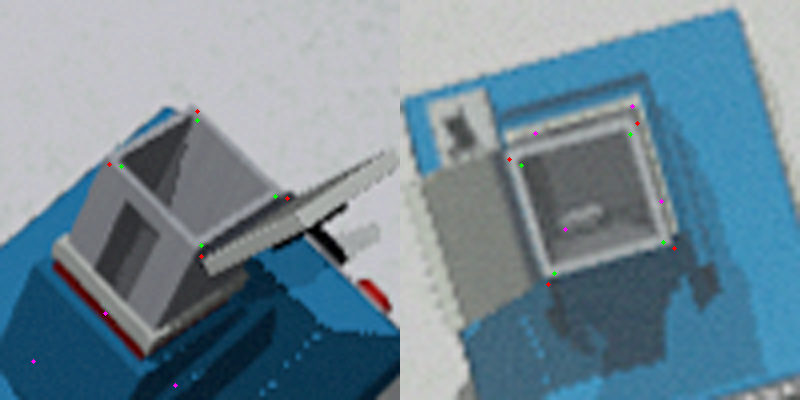

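The projected rim fits both views, with the mouth at about (650,133,202). I'll set the yaw so the jaws lie along the mouth's y and go above the near slug.

>>> step_arm --pt "0 0 0 5.1" --pt "0 0 0 10.2" --pt "0 0 0 10.2" --claw 0 --squeeze 15

```text
clock: 0.48
position: [260.0, -595.4, 222.0]
tcp_rot: [0.993, 0.117, -0.0, -0.0]
contact_force: [0.1, -0.4, 0.0]
gripper_width: 87.0
```

>>> step_arm --pt "34 -50 0 0" --pt "69 -101 0 0" --pt "103 -152 0 0" --pt "138 -202 0 0" --pt "172 -253 0 0" --pt "206 -303 0 0" --pt "240 -354 50 0" --pt "275 -404 100 0" --pt "275 -404 100 0" --pt "275 -404 100 0"

```text
clock: 1.72
position: [433.2, -136.5, 121.0]
tcp_rot: [0.993, 0.12, -0.002, -0.001]
contact_force: [-0.3, -0.8, -0.2]
gripper_width: 87.3
```

```bash
python3 - <<'E'
from h import *
s=manip.state(); print(s["clock"],s["position"],R.from_quat(s["tcp_rot"]).as_matrix().round(3),s["joint_positions"].round(2))
ims={n:cams.read_camera(n) for n in("scene","top")}
out=[]
for n in ims:
    u,v=map(int,proj(n,[434,-138.5,70])); a=ims[n][v-70:v+80,u-70:u+80]
    out.append(cv2.convertScaleAbs(cv2.resize(a,(400,400),interpolation=cv2.INTER_CUBIC),alpha=1.8)); print(n,u,v)
save("g1",np.hstack(out))
c=np.array([650,133.5,202]); k=400/75
for t in(1.6,1.7,1.8,1.9,2.0):
    e=c+34*Y+70*(-np.cos(t)*Y+np.sin(t)*Z)
    f=lambda n,p,u0,v0,k,o:((proj(n,p)[0]-u0+.5)*k+o,(proj(n,p)[1]-v0+.5)*k)
    print(t,[np.round(f("top",e+a*X,215,160,k,400)) for a in(32,-32)],[np.round(f("scene",e+a*X,270,275,4,0)) for a in(32,-32)])
E
```

```text
1.725 [ 433.22760935 -136.47764664  120.95850845] [[ 0.971  0.238 -0.003]
 [ 0.238 -0.971  0.002]
 [-0.003 -0.002 -1.   ]] [ 0.71  0.   -0.47  2.03  0.    1.11 -1.08]
scene 340 202
top 366 287
1.6 [array([481., 172.]), array([527., 318.])] [array([260., 169.]), array([357., 106.])]
1.7 [array([465., 176.]), array([511., 323.])] [array([272., 182.]), array([368., 118.])]
1.8 [array([449., 180.]), array([495., 327.])] [array([283., 195.]), array([379., 131.])]
1.9 [array([433., 184.]), array([480., 331.])] [array([293., 210.]), array([389., 145.])]
2.0 [array([418., 188.]), array([465., 334.])] [array([302., 225.]), array([398., 159.])]
```

View pics/g1.png

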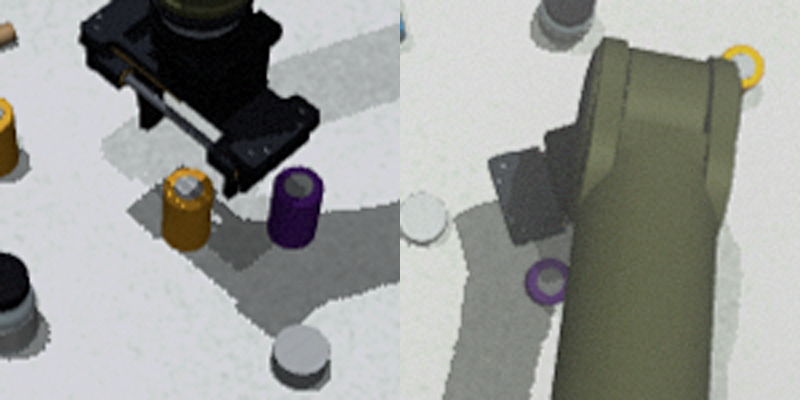

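The gripper straddles the slug, and the decoy is clear of the fingers. Descending to grasp.

>>> step_arm --pt "0.5 2 40 0" --pt "0.5 2 70 0" --pt "0.5 2 83 0" --pt "0.5 2 83 0" --pt "0.5 2 83 0"

```text
clock: 2.45
position: [436.1, -141.6, 40.9]
tcp_rot: [0.993, 0.116, 0.001, 0.001]
contact_force: [-0.9, 0.2, -0.5]
gripper_width: 87.0
```

>>> step_arm --pt "0 0 0 0" --pt "0 0 0 0" --pt "0 0 0 0" --pt "0 0 0 0" --pt "0 0 0 0" --pt "0 0 0 0" --claw 255 --squeeze 12

```text
clock: 3.2
position: [435.0, -140.7, 39.5]
tcp_rot: [0.993, 0.117, -0.0, -0.0]
contact_force: [-0.2, -0.4, 0.3]
gripper_width: 43.5
```

>>> step_arm --pt "0 0 -60 0" --pt "0 0 -120 0" --pt "0 0 -180 0" --pt "0 0 -240 0" --pt "0 0 -252 0" --pt "0 0 -252 0"

```text
clock: 3.95
position: [435.0, -140.8, 291.4]
tcp_rot: [0.993, 0.117, 0.0, 0.0]
contact_force: [0.1, 0.3, -1.6]
gripper_width: 43.8
```

Holding the slug at 43.6 mm opening, with its weight felt. Carrying it above the mouth.

>>> step_arm --pt "34 -27 0 0" --pt "68 -54 0 0" --pt "103 -81 0 0" --pt "137 -108 0 0" --pt "171 -135 0 0" --pt "206 -162 0 0" --pt "240 -189 0 0" --pt "274 -216 0 0" --pt "274 -216 20 0" --pt "274 -216 20 0"

```text
clock: 5.2
position: [649.4, 131.8, 266.6]
tcp_rot: [0.993, 0.117, -0.004, 0.001]
contact_force: [0.2, -0.5, -1.4]
gripper_width: 43.4
```

>>> step_arm --pt "0 0 0 0" --pt "0 0 0 0" --squeeze 7

```text
clock: 5.45
position: [651.6, 131.6, 272.3]
tcp_rot: [0.993, 0.116, 0.001, 0.0]
contact_force: [-0.4, -0.2, -1.9]
gripper_width: 43.8
```

```bash
cat >> h.py <<'E'
def look(name,pts=()):
    ims={n:cams.read_camera(n)[:,:,::-1].copy() for n in("scene","top")}
    out=[]
    for n,(u0,v0,w) in dict(scene=(250,230,150),top=(195,130,120)).items():
        k=400/w; im=cv2.convertScaleAbs(cv2.resize(ims[n][v0:v0+w,u0:u0+w],(400,400),interpolation=cv2.INTER_CUBIC),alpha=1.8)
        for p in pts:
            u,v=proj(n,p); cv2.circle(im,(int((u-u0+.5)*k),int((v-v0+.5)*k)),2,(0,0,255),-1)
        out.append(im)
    cv2.imwrite(f"pics/{name}.png",np.hstack(out))
c=np.array([650,133.5,202.])
def st():
    s=manip.state(); d=s["position"]-c
    print("t",round(s["clock"],2),"f,y,h",[round(float(v),1) for v in(d@F,d@Y,d[2])],"F",(s["contact_force"]).round(1),"w",round(s["gripper_width"],1)); return s
E
python3 - <<'E'
from h import *
s=st(); p=s["position"]; b=p-[0,0,39.5]
look("m1",[b+22*F,b-22*F,b+22*Y,b-22*Y])
E
```

```text
t 5.45 f,y,h [1.1, -2.2, 70.3] F [-0.4 -0.2 -1.9] w 43.8
```

View pics/m1.png

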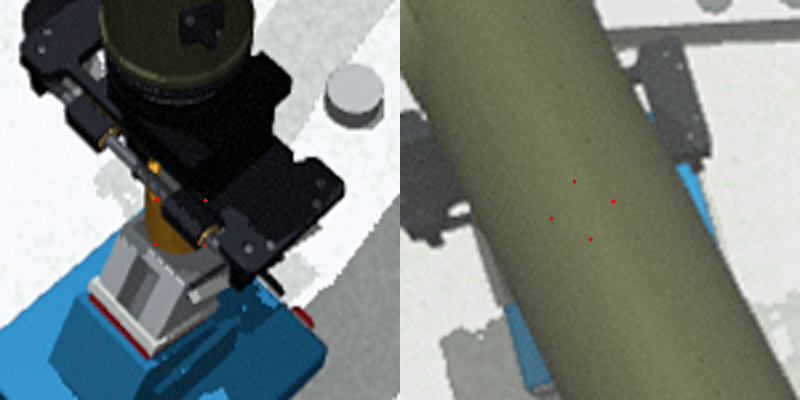

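The dots for the slug's foot fall on the slug in the scene view, which agrees with the geometry, and the fingers clear the lid. I'm lowering slowly so the foot's back edge meets the back rim.

>>> step_arm --pt "0.5 0 6 0" --pt "0.5 0 12 0" --pt "0.5 0 16 0" --pt "0.5 0 18 0" --pt "0.5 0 20 0" --pt "0.5 0 21 0" --pt "0.5 0 21 0"

```text
clock: 6.42
position: [651.2, 132.7, 252.1]
tcp_rot: [0.993, 0.117, -0.0, 0.001]
contact_force: [-4.4, -1.9, 6.2]
gripper_width: 43.4
```

```bash
python3 -c "
from h import *
st()"
```

```text
t 6.42 f,y,h [0.9, -1.0, 50.1] F [-4.4 -1.9  6.2] w 43.4
```

Contact with the back rim at about 7 N. I'll roll the slug about that edge: forward and down, letting it pivot in the pads.

>>> step_arm --pt "-2.5 0 1 0" --pt "-5 0 2 0" --pt "-7.5 0 3.2 0" --pt "-10 0 4.7 0" --pt "-12 0 6 0" --pt "-14 0 7.4 0" --pt "-16 0 9 0" --pt "-18.5 0 11 0" --pt "-18.5 0 11 0"

```text
clock: 7.55
position: [633.8, 128.5, 239.3]
tcp_rot: [0.993, 0.117, -0.0, 0.0]
contact_force: [-1.1, -0.3, -1.1]
gripper_width: 43.5
```

```bash
python3 -c "
from h import *
s=st(); look('m2',[])"
```

```text
t 7.55 f,y,h [-17.0, -1.1, 37.3] F [-1.1 -0.3 -1.1] w 43.5
```

View pics/m2.png

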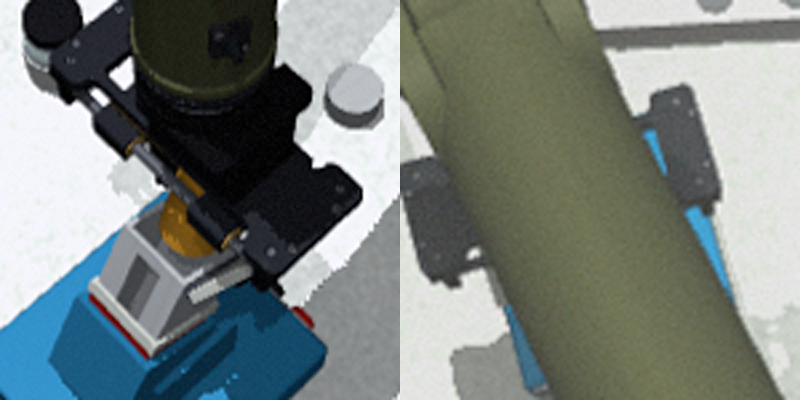

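The slug is tilted and inside the rim, and the force is back to its weight alone. I'll measure the tilt from the slug's left edge.

```bash
python3 - <<'E'
from h import *
im=cams.read_camera("scene"); hsv=cv2.cvtColor(im,cv2.COLOR_RGB2HSV)
m=cv2.inRange(hsv,(10,110,30),(30,255,255))[285:335,300:345]
pts=[]
for r in range(m.shape[0]):
    x=np.flatnonzero(m[r]); 
    if len(x)>1: print(r+285,x[0]+300,x[-1]+300,end=" | ")
s=st(); G=s["position"]+[0,0,19]
for t in(0,10,15,20,25):
    a=np.radians(t); d=np.sin(a)*F-np.cos(a)*np.array([0,0,1]); B=G+58.5*d; e=np.cos(a)*F+np.sin(a)*np.array([0,0,1])
    P=np.array([proj("scene",B+22*(np.cos(w)*e+np.sin(w)*Y)) for w in np.arange(0,6.28,.05)])
    print("\n",t,"dx/dy",((np.subtract(proj("scene",B),proj("scene",G)))).round(1),"min x at",P[P[:,0].argmin()].round(1),"low",P[P[:,1].argmax()].round(1))
E
```

```text
294 316 318 | 295 316 319 | 296 316 320 | 297 317 321 | 298 318 323 | 299 320 323 | 300 321 324 | 301 321 325 | 302 314 325 | 303 313 325 | 304 313 316 | 305 313 317 | 306 312 318 | 307 311 319 | 308 311 319 | 309 311 319 | 310 310 319 | 311 310 319 | 312 310 319 | 313 310 319 | 314 310 320 | 315 310 321 | 316 310 339 | 317 310 339 | 318 310 337 | 319 311 335 | 320 311 335 | 321 312 334 | 322 313 334 | 323 314 329 | 324 316 329 | 325 317 327 | 326 322 324 | t 7.7 f,y,h [-16.6, -1.0, 37.6] F [-0.   0.1 -1.6] w 43.1

 0 dx/dy [-0.3 13.8] min x at [312.8 314.7] low [325.1 326.1]

 10 dx/dy [-4.5 17.3] min x at [308.6 317.5] low [321.7 329. ]

 15 dx/dy [-6.5 18.9] min x at [306.6 318.1] low [320.3 330.3]

 20 dx/dy [-8.6 20.4] min x at [304.7 319.1] low [319.  331.4]

 25 dx/dy [-10.5  21.7] min x at [302.9 319.9] low [317.8 332.4]
```

The tilt is only about 6°, because the edge slipped inside the rim. That contact did confirm the rim position to under 1 mm. With 6° of tilt the entry window is about 3 mm, so I'll lift, line up, and lower the whole foot into the mouth.

>>> step_arm --pt "0 0 -10 0" --pt "4 0 -15 0" --pt "9.5 0 -15 0" --pt "9.5 0 -15 0" --pt "9.5 0 -15 0"

```text
clock: 8.32
position: [643.1, 130.9, 254.1]
tcp_rot: [0.993, 0.117, -0.0, -0.0]
contact_force: [0.6, -0.3, -1.7]
gripper_width: 43.2
```

>>> step_arm --pt "0.5 0 4 0" --pt "1 0 8 0" --pt "1.5 0 12 0" --pt "2 0 15 0" --pt "2 0 17 0" --pt "2.2 0 19 0" --pt "2.4 0 20.5 0" --pt "2.4 0 20.5 0"

```text
clock: 9.32
position: [643.2, 130.4, 233.5]
tcp_rot: [0.993, 0.117, -0.003, 0.001]
contact_force: [-7.0, -1.5, 2.5]
gripper_width: 43.3
```

```bash
python3 -c "
from h import *
s=st()"
```

```text
t 9.32 f,y,h [-7.4, -1.5, 31.5] F [-7.  -1.5  2.5] w 43.3
```

>>> step_arm --pt "-1 0 0 0" --pt "-2 0 0.5 0" --pt "-3 0 1 0" --pt "-4 0 1.5 0" --pt "-5 0 2 0" --pt "-6 0 2 0" --pt "-6 0 2 0"

```text
clock: 10.2
position: [639.8, 130.3, 231.9]
tcp_rot: [0.993, 0.117, 0.0, -0.0]
contact_force: [-0.6, -0.5, -2.0]
gripper_width: 43.4
```

```bash
python3 -c "
from h import *
s=st()"
```

```text
t 10.2 f,y,h [-10.6, -0.8, 29.9] F [-0.6 -0.5 -2. ] w 43.4
```

Now free. I'll keep moving forward a little and see whether the foot's front edge catches the front wall.

>>> step_arm --pt "-1 0 0.3 0" --pt "-2 0 0.6 0" --pt "-3 0 1 0" --pt "-4 0 1.5 0" --pt "-5 0 2 0" --pt "-6 0 2.5 0" --pt "-6 0 2.5 0"

```text
clock: 11.08
position: [634.4, 128.7, 230.1]
tcp_rot: [0.993, 0.117, 0.001, 0.0]
contact_force: [1.4, 0.5, 1.3]
gripper_width: 43.7
```

```bash
python3 - <<'E'
from h import *
im=cams.read_camera("scene"); hsv=cv2.cvtColor(im,cv2.COLOR_RGB2HSV)
m=cv2.inRange(hsv,(10,110,30),(30,255,255))[285:340,300:345]
for r in range(m.shape[0]):
    x=np.flatnonzero(m[r]); 
    if len(x)>1: print(r+285,x[0]+300,x[-1]+300,end=" | ")
s=st(); G=s["position"]+[0,0,19]
for t in(0,6,12,20,25):
    a=np.radians(t); d=np.sin(a)*F-np.cos(a)*np.array([0,0,1]); B=G+58.5*d; e=np.cos(a)*F+np.sin(a)*np.array([0,0,1])
    P=np.array([proj("scene",B+22*(np.cos(w)*e+np.sin(w)*Y)) for w in np.arange(0,6.28,.05)])
    q=G+20*d-22*Y
    print("\n",t,"min x at",P[P[:,0].argmin()].round(1),"low",P[P[:,1].argmax()].round(1))
print([np.round(proj("scene",c+a*X+b*Y),1) for a,b in((25,25),(25,-25),(-25,-25))])
E
```

```text
285 300 303 | 297 318 319 | 298 317 320 | 299 317 320 | 300 318 321 | 301 318 323 | 302 320 324 | 303 321 325 | 304 314 325 | 305 313 325 | 306 312 316 | 307 312 317 | 308 311 318 | 309 310 319 | 310 310 319 | 311 309 319 | 312 308 319 | 313 308 319 | 314 308 319 | 315 308 319 | 316 308 320 | 317 309 321 | 318 309 338 | 319 310 339 | 320 311 339 | 321 312 336 | 322 313 335 | 323 313 334 | 324 315 334 | 325 316 334 | 326 318 327 | 327 323 325 | t 11.12 f,y,h [-16.3, -1.0, 28.2] F [ 1.5 -0.8  1.4] w 43.5

 0 min x at [312.7 316.9] low [325.  328.2]

 6 min x at [310.2 318.7] low [323.1 330. ]

 12 min x at [307.8 319.6] low [321.4 331.7]

 20 min x at [304.7 321.3] low [318.9 333.6]

 25 min x at [302.9 322.2] low [317.7 334.6]
[array([319.3, 336.5]), array([299.4, 316.7]), array([318.4, 305.2])]
```

Light contact toward +F and upward, and the tilt is growing, which fits the front edge bearing on the inside of the front wall. Continuing the roll to about 25°.

>>> step_arm --pt "-1 0 0.3 0" --pt "-2 0 0.6 0" --pt "-3 0 1 0" --pt "-4 0 1.3 0" --pt "-5 0 1.6 0" --pt "-6 0 2 0" --pt "-7 0 2.5 0" --pt "-7 0 2.5 0"

```text
clock: 12.12
position: [627.0, 126.9, 227.1]
tcp_rot: [0.993, 0.117, -0.0, 0.0]
contact_force: [0.9, -0.2, 4.0]
gripper_width: 42.7
```

```bash
python3 - <<'E'
from h import *
im=cams.read_camera("scene"); hsv=cv2.cvtColor(im,cv2.COLOR_RGB2HSV)
m=cv2.inRange(hsv,(10,110,30),(30,255,255))[285:340,300:345]
for r in range(m.shape[0]):
    x=np.flatnonzero(m[r]); 
    if len(x)>1: print(r+285,x[0]+300,x[-1]+300,end=" | ")
s=st()
look("m3")
E
```

```text
286 301 302 | 295 321 322 | 296 320 323 | 297 320 324 | 298 321 325 | 299 322 326 | 300 323 327 | 301 324 329 | 302 316 329 | 303 315 328 | 304 314 319 | 305 313 320 | 306 312 321 | 307 312 322 | 308 311 323 | 309 310 322 | 310 310 322 | 311 310 322 | 312 310 323 | 313 310 323 | 314 311 324 | 315 311 325 | 316 312 342 | 317 313 342 | 318 314 340 | 319 315 339 | 320 316 338 | 321 317 338 | 322 319 337 | 323 320 330 | 324 322 329 | 325 324 327 | t 12.18 f,y,h [-23.8, -1.1, 25.1] F [0.3 0.5 2.8] w 43.7
```

View pics/m3.png

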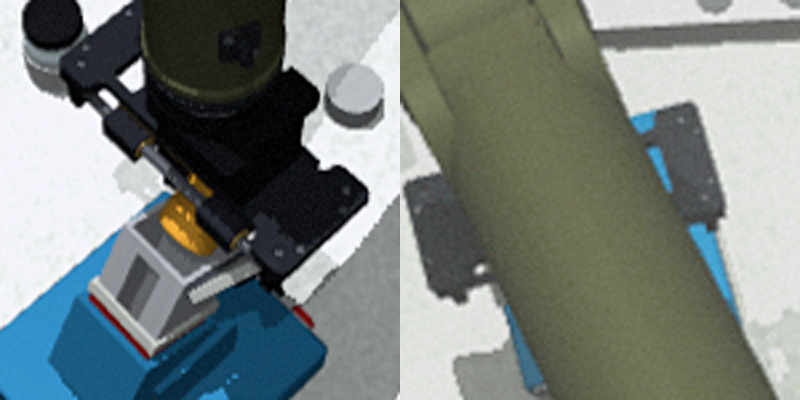

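The foot is dragging on the front rim rather than sitting inside. A better way to tilt it is to go behind the magazine, rest the slug's front low down against the back rim's outer edge, and move forward, so the lever is about 50 mm. Then insert at 25°.

>>> step_arm --pt "0 0 -20 0" --pt "0 0 -42 0" --pt "25 0 -42 0" --pt "50 0 -42 0" --pt "74 0 -42 0" --pt "74 0 -30 0" --pt "74 0 -22 0" --pt "74 0 -22 0" --pt "74 0 -22 0"

```text
clock: 13.4
position: [698.8, 143.8, 249.6]
tcp_rot: [0.993, 0.117, 0.0, 0.0]
contact_force: [-0.7, 0.9, -1.9]
gripper_width: 43.3
```

```bash
python3 -c "
from h import *
s=st()"
```

```text
t 13.4 f,y,h [49.9, -1.3, 47.6] F [-0.7  0.9 -1.9] w 43.3
```

>>> step_arm --pt "-4 0 0 0" --pt "-8 0 0 0" --pt "-12 0 0 0" --pt "-16 0 0 0" --pt "-19 0 0 0" --pt "-22 0 0 0" --pt "-25 0 0 0" --pt "-26 0 0 0" --pt "-26 0 0 0"

```text
clock: 14.52
position: [674.0, 138.2, 249.3]
tcp_rot: [0.993, 0.117, 0.0, -0.0]
contact_force: [0.4, 0.5, -0.3]
gripper_width: 43.3
```

```bash
python3 -c "
from h import *
s=st(); look('m4')"
```

```text
t 14.53 f,y,h [24.5, -1.0, 47.3] F [ 0.4  0.5 -0.3] w 43.3
```

View pics/m4.png

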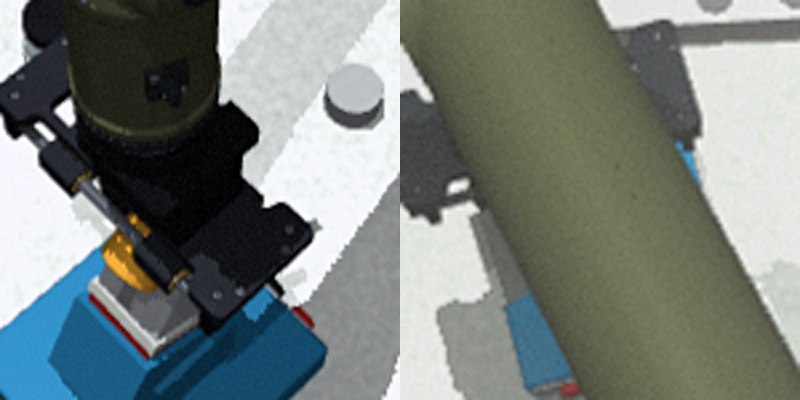

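```bash
cat >> h.py <<'E'
def tilt():
    im=cams.read_camera("scene"); hsv=cv2.cvtColor(im,cv2.COLOR_RGB2HSV)
    s=st(); G=s["position"]+[0,0,19]; u,v=map(int,proj("scene",G-[0,0,40])); u0,v0=u-35,v-25
    m=cv2.inRange(hsv,(10,110,25),(32,255,255))[v0:v0+65,u0:u0+60]
    k,l,st_,_=cv2.connectedComponentsWithStats(m); b=1+st_[1:,4].argmax(); ys,xs=np.nonzero(l==b)
    print("obs minx",xs.min()+u0,"at",ys[xs==xs.min()].mean()+v0,"low",xs[ys==ys.max()].mean()+u0,ys.max()+v0)
    for L in(58.5,54):
      for t in(0,10,15,20,25,30):
        a=np.radians(t); d=np.sin(a)*F-np.cos(a)*np.array([0,0,1]); B=G+L*d; e=np.cos(a)*F+np.sin(a)*np.array([0,0,1])
        P=np.array([proj("scene",B+22*(np.cos(w)*e+np.sin(w)*Y)) for w in np.arange(0,6.28,.05)])
        print(L,t,P[P[:,0].argmin()].round(1),"low",P[P[:,1].argmax()].round(1))
E
python3 -c "
from h import *
tilt()"
```

```text
t 14.68 f,y,h [24.5, -1.0, 47.3] F [1.  0.  0.6] w 43.6
obs minx 288 at 323.5 low 305.0 339
58.5 0 [295.4 327.7] low [307.9 339.5]
58.5 10 [291.  330.6] low [304.2 342.6]
58.5 15 [288.9 331.9] low [302.7 344. ]
58.5 20 [286.9 332.9] low [301.4 345.2]
58.5 25 [285.  333.3] low [300.1 346.3]
58.5 30 [283.1 334. ] low [298.8 347.2]
54 0 [295.3 326.7] low [307.8 338.5]
54 10 [291.2 329.4] low [304.5 341.4]
54 15 [289.3 330.5] low [303.2 342.6]
54 20 [287.4 331.4] low [302.  343.7]
54 25 [285.7 331.7] low [300.8 344.7]
54 30 [284.  332.3] low [299.7 345.5]
```

The pictures fit a tilt of about 22–26°, with the slug having slid up some in the pads. Now I'll back off, lift, line up on the tube's axis and lower along it.

>>> step_arm --pt "4 -1 0 0" --pt "4 -1 -20 0" --pt "4 -1 -40 0" --pt "-15 -1 -40 0" --pt "-35 -1 -40 0" --pt "-55 -1 -40 0" --pt "-55 -1 -20 0" --pt "-55 -1 1 0" --pt "-55 -1 1 0" --pt "-55 -1 1 0"

```text
clock: 15.92
position: [620.7, 126.6, 248.5]
tcp_rot: [0.993, 0.117, 0.0, -0.0]
contact_force: [0.4, 0.0, -1.6]
gripper_width: 43.3
```

```bash
python3 -c "
from h import *
s=st()"
```

```text
t 15.93 f,y,h [-30.1, 0.1, 46.5] F [ 0.4  0.  -1.6] w 43.3
```

>>> step_arm --pt "2 0 4.3 0" --pt "4 0 8.6 0" --pt "6 0 13 0" --pt "8 0 17 0" --pt "10 0 21.5 0" --pt "10 0 21.5 0"

```text
clock: 16.68
position: [629.7, 128.5, 225.9]
tcp_rot: [0.993, 0.117, -0.0, 0.0]
contact_force: [1.0, 0.2, -1.7]
gripper_width: 43.5
```

```bash
python3 -c "
from h import *
tilt()"
```

```text
t 16.73 f,y,h [-20.9, -0.0, 24.3] F [ 0.4  0.3 -1.2] w 43.6
obs minx 308 at 312.0 low 325.0 327
58.5 0 [315.  316.5] low [327.2 327.7]
58.5 10 [310.9 318.7] low [323.8 330.7]
58.5 15 [308.9 319.9] low [322.5 331.9]
58.5 20 [307.1 320.9] low [321.2 333.1]
58.5 25 [305.3 321.7] low [320. 334.]
58.5 30 [303.6 321.9] low [318.9 334.9]
54 0 [314.9 315.5] low [327.2 326.8]
54 10 [311.2 317.5] low [324.1 329.4]
54 15 [309.4 318.5] low [323.  330.6]
54 20 [307.7 319.4] low [321.9 331.6]
54 25 [306.  320.1] low [320.8 332.5]
54 30 [304.5 320.2] low [319.8 333.2]
```

>>> step_arm --pt "1 0 2.5 0" --pt "2.5 0 5 0" --pt "3.7 0 8 0" --pt "5 0 10.5 0" --pt "6 0 13 0" --pt "7.5 0 16 0" --pt "7.5 0 16 0" --pt "7.5 0 16 0"

```text
clock: 17.73
position: [640.3, 131.5, 213.5]
tcp_rot: [0.993, 0.117, 0.004, -0.001]
contact_force: [4.2, 1.5, 5.9]
gripper_width: 43.3
```

```bash
python3 -c "
from h import *
s=st(); look('m5')"
```

```text
t 17.73 f,y,h [-9.9, 0.3, 11.5] F [4.2 1.5 5.9] w 43.3
```

View pics/m5.png

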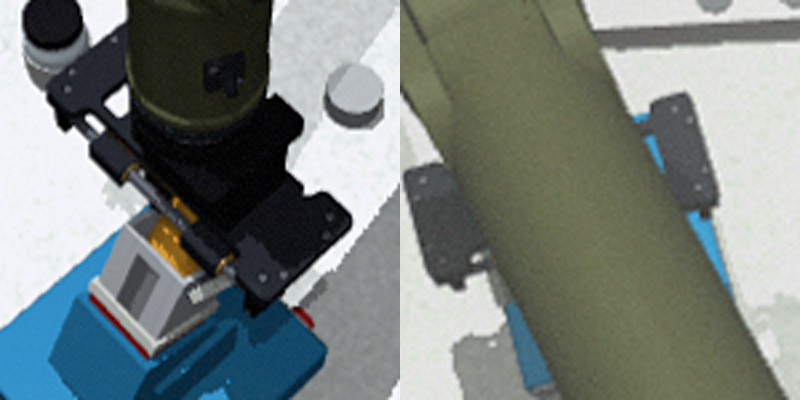

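The slug's lower end has now passed behind the back rim, so it is in the tube and bearing on the front wall. I'll open slightly to let it go.

>>> step_arm --pt "0 0 -1 0" --pt "0 0 -2 0" --pt "0 0 -2 0" --pt "0 0 -2 0" --claw 110

```text
clock: 18.32
position: [636.8, 130.3, 212.1]
tcp_rot: [0.993, 0.117, -0.0, 0.0]
contact_force: [-0.4, 0.1, 0.2]
gripper_width: 49.4
```

```bash
python3 - <<'E'
from h import *
st()
im=cams.read_camera("scene"); hsv=cv2.cvtColor(im,cv2.COLOR_RGB2HSV)
m=cv2.inRange(hsv,(10,110,25),(32,255,255))[290:345,295:350]; ys,xs=np.nonzero(m); print(len(xs), xs.min()+295,xs.max()+295,ys.min()+290,ys.max()+290)
E
```

```text
t 18.32 f,y,h [-13.6, -0.1, 10.1] F [-0.4  0.1  0.2] w 49.4
91 295 339 290 344
```

>>> step_arm --pt "0 0 -50 0" --pt "0 0 -90 0" --pt "-27 56 -90 0" --pt "-54 112 -90 0" --pt "-80 168 -90 0" --pt "-107 224 -90 0" --pt "-134 281 -60 0" --pt "-161 337 -10 0" --pt "-188 393 40 0" --pt "-188 393 82 0"

```text
clock: 19.62
position: [546.1, -294.3, 142.2]
tcp_rot: [0.993, 0.115, 0.001, 0.002]
contact_force: [0.8, -0.1, 0.2]
gripper_width: 49.7
```

>>> step_arm --pt "0 0 0 0" --pt "0 0 0 0" --claw 0

```text
clock: 19.88
position: [547.9, -288.7, 143.7]
tcp_rot: [0.993, 0.117, 0.001, -0.0]
contact_force: [0.3, -0.2, -1.0]
gripper_width: 62.0
```

```bash
python3 - <<'E'
from h import *
s=st(); print(s["position"])
look("m6",[c+z*Z+a*X+b*Y for z in(-78,) for a in(-20,20) for b in(-20,20)])
im=cams.read_camera("scene"); hsv=cv2.cvtColor(im,cv2.COLOR_RGB2HSV)
E
```

```text
t 19.88 f,y,h [-197.2, -387.0, -58.3] F [ 0.3 -0.2 -1. ] w 62.0
[ 547.93438354 -288.65978693  143.68159151]
```

View pics/m6.png

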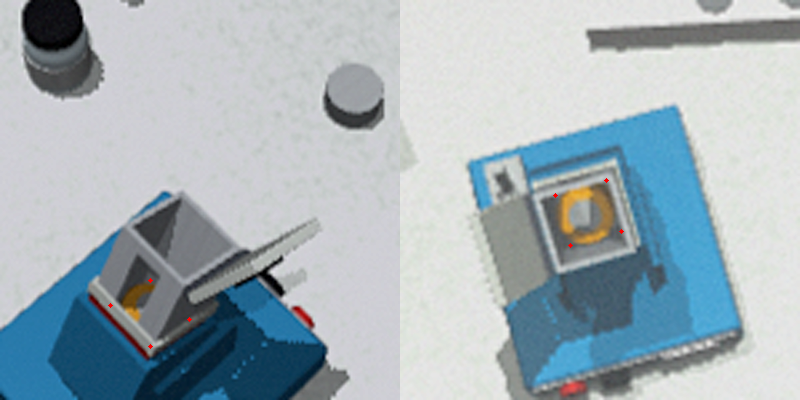

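Slug 1 lies at the bottom of the tube: its ring shows in the top view at (585,215), and it can be seen through the slot in the scene view, matching the predicted depth. On to slug 2.

>>> step_arm --pt "0 0 0 0" --pt "0 0 40 0" --pt "0 0 75 0" --pt "0 0 90 0" --pt "0 0 90 0" --pt "0 0 90 0" --claw 0

```text
clock: 20.78
position: [547.7, -290.4, 53.9]
tcp_rot: [0.993, 0.117, 0.001, 0.001]
contact_force: [1.1, 0.1, 0.4]
gripper_width: 86.8
```

>>> step_arm --pt "0 0 0 0" --pt "0 0 0 0" --pt "0 0 0 0" --pt "0 0 0 0" --pt "0 0 0 0" --pt "0 0 0 0" --claw 255 --squeeze 10

```text
clock: 21.52
position: [546.7, -290.5, 52.5]
tcp_rot: [0.993, 0.117, 0.0, 0.0]
contact_force: [0.4, -1.7, 1.0]
gripper_width: 44.4
```

>>> step_arm --pt "0 0 -60 0" --pt "0 0 -120 0" --pt "0 0 -180 0" --pt "0 0 -240 0" --pt "0 0 -260 0" --pt "0 0 -260 0" --pt "0 0 -260 0"

```text
clock: 22.4
position: [545.6, -289.6, 309.9]
tcp_rot: [0.993, 0.117, -0.001, -0.001]
contact_force: [-0.2, 0.2, -2.4]
gripper_width: 44.0
```

```bash
python3 -c "
from h import *
s=st(); print(s['position'])"
```

```text
t 22.4 f,y,h [-199.7, -387.3, 107.9] F [-0.2  0.2 -2.4] w 44.0
[ 545.60790262 -289.5675484   309.90514665]
```

It's gripped a bit higher than planned, with fingertips about 52 mm above the foot, but it holds. Carrying it behind the magazine for the tilting move.

>>> step_arm --pt "28 -43 0 0" --pt "57 -86 0 0" --pt "85 -129 0 0" --pt "113 -172 0 0" --pt "142 -215 0 0" --pt "170 -258 0 0" --pt "198 -301 0 0" --pt "227 -344 0 0" --pt "257 -388 0 0" --pt "257 -388 0 0"

```text
clock: 23.65
position: [704.7, 154.3, 307.9]
tcp_rot: [0.993, 0.122, -0.003, -0.002]
contact_force: [-0.6, 0.3, -1.9]
gripper_width: 43.4
```

>>> step_arm --pt "0 0 0 0" --pt "0 0 15 0" --pt "0 0 30 0" --pt "0 0 45 0" --pt "0 0 50 0" --pt "0 0 50 0" --pt "0 0 50 0"

```text
clock: 24.52
position: [706.9, 147.2, 262.9]
tcp_rot: [0.993, 0.117, 0.001, -0.0]
contact_force: [0.7, -0.2, -2.2]
gripper_width: 43.8
```

```bash
python3 -c "
from h import *
s=st()"
```

```text
t 24.52 f,y,h [58.5, 0.1, 60.9] F [ 0.7 -0.2 -2.2] w 43.8
```

>>> step_arm --pt "-4 0 4 0" --pt "-8 0 4 0" --pt "-12 0 4 0" --pt "-16 0 4 0" --pt "-20 0 4 0" --pt "-24 0 4 0" --pt "-28 0 4 0" --pt "-32 0 4 0" --pt "-34 0 4 0" --pt "-34 0 4 0"

```text
clock: 25.78
position: [673.3, 139.2, 258.4]
tcp_rot: [0.993, 0.117, 0.0, -0.0]
contact_force: [1.7, 0.7, 1.3]
gripper_width: 43.4
```

```bash
sed -i 's/for L in(58.5,54)/for L in(71.5,61)/' h.py; python3 -c "
from h import *
tilt()"
```

```text
t 25.82 f,y,h [24.1, 0.2, 56.3] F [1.3 0.2 0.5] w 43.8
obs minx 284 at 335.5 low 300.5 349
71.5 0 [296.1 328.9] low [308.5 340.7]
71.5 10 [290.8 332.6] low [303.9 344.6]
71.5 15 [288.2 334.2] low [302.  346.3]
71.5 20 [285.7 335.7] low [300.1 347.9]
71.5 25 [283.3 336.4] low [298.3 349.3]
71.5 30 [280.9 337.4] low [296.6 350.6]
61 0 [295.9 326.6] low [308.4 338.5]
61 10 [291.3 329.7] low [304.6 341.7]
61 15 [289.1 331. ] low [303.  343.2]
61 20 [287.  332.1] low [301.5 344.5]
61 25 [284.9 332.6] low [300.1 345.6]
61 30 [283.  333.4] low [298.8 346.6]
```

Tilt is about 24° with the grip unchanged. Now over and down the tube axis.

>>> step_arm --pt "4 0 0 0" --pt "4 0 -20 0" --pt "4 0 -40 0" --pt "-15 0 -42 0" --pt "-35 0 -42 0" --pt "-52 0 -42 0" --pt "-52 0 -20 0" --pt "-52 0 -1 0" --pt "-52 0 -1 0" --pt "-52 0 -1 0"

```text
clock: 27.08
position: [623.2, 127.3, 259.7]
tcp_rot: [0.993, 0.117, 0.0, -0.0]
contact_force: [-0.0, -0.1, -1.3]
gripper_width: 43.5
```

>>> step_arm --pt "2 0 4.3 0" --pt "4 0 8.6 0" --pt "6 0 13 0" --pt "8 0 17 0" --pt "9 0 19.5 0" --pt "10 0 21.5 0" --pt "10 0 21.5 0"

```text
clock: 27.95
position: [629.2, 128.8, 237.6]
tcp_rot: [0.993, 0.117, -0.004, 0.001]
contact_force: [-11.0, -2.0, 4.1]
gripper_width: 43.2
```

```bash
python3 -c "
from h import *
tilt()"
```

```text
t 28.0 f,y,h [-21.2, 0.3, 35.7] F [-10.   -3.2   3.8] w 43.1
obs minx 303 at 319.5 low 319.0 333
71.5 0 [315.2 316.8] low [327.5 328. ]
71.5 10 [310.2 320.3] low [323.1 331.8]
71.5 15 [307.8 321.3] low [321.4 333.4]
71.5 20 [305.5 322.6] low [319.6 334.9]
71.5 25 [303.3 323.8] low [318.  336.2]
71.5 30 [301.1 324.7] low [316.5 337.3]
61 0 [315.2 314.5] low [327.5 325.8]
61 10 [310.9 316.9] low [323.9 328.9]
61 15 [308.9 318.1] low [322.5 330.2]
61 20 [306.9 319.2] low [321.2 331.4]
61 25 [305. 320.] low [319.9 332.5]
61 30 [303.2 320.7] low [318.7 333.4]
```

Contact on the back side of the rim. Backing out 10 mm, shifting about 4 mm forward, and retrying.

>>> step_arm --pt "-4 0 -5 0" --pt "-8 0 -10 0" --pt "-8 0 -10 0" --pt "-7 0 -7 0" --pt "-6 0 -4 0" --pt "-5 0 -1 0" --pt "-4 0 1.5 0" --pt "-4 0 1.5 0"

```text
clock: 29.0
position: [628.0, 128.3, 236.1]
tcp_rot: [0.993, 0.117, -0.001, 0.0]
contact_force: [-3.2, -1.2, 0.2]
gripper_width: 43.4
```

```bash
python3 -c "
from h import *
tilt()"
```

```text
t 29.05 f,y,h [-22.5, 0.0, 34.2] F [-3.1 -1.   0.3] w 43.7
obs minx 304 at 319.0 low 319.0 332
71.5 0 [315.6 316.6] low [327.9 327.8]
71.5 10 [310.7 319.6] low [323.5 331.5]
71.5 15 [308.3 321.1] low [321.8 333.1]
71.5 20 [305.9 322.4] low [320.1 334.6]
71.5 25 [303.7 323.5] low [318.4 335.9]
71.5 30 [301.6 324.5] low [316.9 337. ]
61 0 [315.6 314.3] low [327.9 325.6]
61 10 [311.3 316.6] low [324.3 328.6]
61 15 [309.3 317.9] low [322.9 330. ]
61 20 [307.3 318.9] low [321.6 331.2]
61 25 [305.5 319.8] low [320.3 332.2]
61 30 [303.7 320. ] low [319.1 333.1]
```

>>> step_arm --pt "-2 0 0 0" --pt "-2 0 2 0" --pt "-1 0 4.5 0" --pt "0 0 7 0" --pt "1 0 9 0" --pt "1 0 9 0"

```text
clock: 29.8
position: [626.6, 128.0, 226.1]
tcp_rot: [0.993, 0.117, -0.004, 0.001]
contact_force: [-9.4, -1.9, 2.2]
gripper_width: 43.3
```

```bash
python3 - <<'E'
from h import *
im=cams.read_camera("scene"); hsv=cv2.cvtColor(im,cv2.COLOR_RGB2HSV)
m=cv2.inRange(hsv,(10,110,25),(32,255,255))
st()
for x in range(300,326): 
    y=np.flatnonzero(m[300:345,x]); print(x,y.max()+300 if len(y) else None,end=" | ")
E
```

```text
t 29.85 f,y,h [-24.0, 0.0, 24.1] F [-8.8 -2.1  0.9] w 43.8
300 344 | 301 342 | 302 341 | 303 341 | 304 340 | 305 340 | 306 340 | 307 325 | 308 326 | 309 327 | 310 328 | 311 329 | 312 329 | 313 330 | 314 331 | 315 332 | 316 332 | 317 333 | 318 333 | 319 333 | 320 333 | 321 333 | 322 332 | 323 332 | 324 331 | 325 330 |
```

The slug is going down the tube (slug 1 shows only through the slot), but it sits off-centre in the pads and presses on the back wall. I'll ease forward and keep descending along the tube.

>>> step_arm --pt "-2 0 0 0" --pt "-4 0 0 0" --pt "-4 0 0 0" --pt "-3.5 0 2 0" --pt "-2.5 0 4 0" --pt "-1.5 0 6 0" --pt "-0.5 0 8 0" --pt "-0.5 0 8 0"

```text
clock: 30.85
position: [627.1, 128.0, 219.3]
tcp_rot: [0.993, 0.117, -0.003, 0.001]
contact_force: [-9.6, -3.6, 5.0]
gripper_width: 43.3
```

```bash
python3 -c "
from h import *
s=st();print(s['wrist_torque'])"
```

```text
t 30.85 f,y,h [-23.6, -0.1, 17.3] F [-9.6 -3.6  5. ] w 43.3
[-0.56374381  2.00893356 -0.0730628 ]
```

Deep enough (about 27 mm in), and the centre of mass is behind the front rim, so it can't tip out. Relaxing the side force, then letting go.

>>> step_arm --pt "-2 0 -0.5 0" --pt "-3 0 -1 0" --pt "-3 0 -1 0"

```text
clock: 31.22
position: [626.8, 128.0, 220.1]
tcp_rot: [0.993, 0.117, 0.0, -0.0]
contact_force: [-0.6, -0.1, -1.8]
gripper_width: 43.4
```

>>> step_arm --pt "0 0 0 0" --pt "0 0 0 0" --pt "0 0 -1 0" --pt "0 0 -2 0" --pt "0 0 -2 0" --claw 108

```text
clock: 31.85
position: [626.4, 127.9, 222.4]
tcp_rot: [0.993, 0.117, 0.0, 0.0]
contact_force: [-0.7, -0.7, 0.2]
gripper_width: 49.7
```

```bash
python3 - <<'E'
from h import *
st()
im=cams.read_camera("scene"); hsv=cv2.cvtColor(im,cv2.COLOR_RGB2HSV)
m=cv2.inRange(hsv,(10,110,25),(32,255,255))
for r in range(292,346,2):
    x=np.flatnonzero(m[r,290:350]); print(r,(x.min()+290,x.max()+290,len(x)) if len(x) else None,end=" | ")
E
```

```text
t 31.85 f,y,h [-24.2, 0.0, 20.4] F [-0.7 -0.7  0.2] w 49.7
292 None | 294 None | 296 (np.int64(322), np.int64(323), 2) | 298 (np.int64(321), np.int64(324), 4) | 300 (np.int64(322), np.int64(327), 6) | 302 (np.int64(324), np.int64(329), 6) | 304 (np.int64(316), np.int64(331), 8) | 306 (np.int64(314), np.int64(331), 11) | 308 (np.int64(312), np.int64(322), 11) | 310 (np.int64(310), np.int64(325), 16) | 312 (np.int64(308), np.int64(324), 17) | 314 (np.int64(306), np.int64(325), 20) | 316 (np.int64(305), np.int64(325), 21) | 318 (np.int64(303), np.int64(327), 25) | 320 (np.int64(303), np.int64(344), 30) | 322 (np.int64(304), np.int64(340), 29) | 324 (np.int64(306), np.int64(340), 27) | 326 (np.int64(308), np.int64(339), 22) | 328 (np.int64(310), np.int64(327), 18) | 330 (np.int64(312), np.int64(325), 14) | 332 (np.int64(314), np.int64(323), 10) | 334 (np.int64(317), np.int64(320), 4) | 336 None | 338 (np.int64(301), np.int64(306), 6) | 340 (np.int64(297), np.int64(306), 10) | 342 (np.int64(296), np.int64(301), 6) | 344 (np.int64(295), np.int64(300), 6) |
```

The slug hasn't slid yet. I'll open a bit more and give it a small forward/back nudge while lifting.

>>> step_arm --pt "0 0 0 0" --pt "0 0 -3 0" --pt "0 0 -8 0" --pt "0 0 -20 0" --pt "0 0 -45 0" --pt "0 0 -60 0" --pt "0 0 -60 0" --claw 85

```text
clock: 32.78
position: [627.0, 128.3, 283.9]
tcp_rot: [0.993, 0.117, 0.001, -0.0]
contact_force: [-0.1, -0.2, 0.0]
gripper_width: 58.0
```

```bash
python3 - <<'E'
from h import *
st()
im=cams.read_camera("scene"); hsv=cv2.cvtColor(im,cv2.COLOR_RGB2HSV)
m=cv2.inRange(hsv,(10,110,25),(32,255,255))
for r in range(286,346,2):
    x=np.flatnonzero(m[r,290:350]); print(r,(x.min()+290,x.max()+290,len(x)) if len(x) else None,end=" | ")
E
```

```text
t 32.77 f,y,h [-23.5, 0.3, 81.9] F [-0.1 -0.2  0. ] w 58.0
286 None | 288 None | 290 None | 292 None | 294 (np.int64(325), np.int64(325), 1) | 296 (np.int64(323), np.int64(327), 5) | 298 (np.int64(321), np.int64(327), 7) | 300 (np.int64(319), np.int64(327), 9) | 302 (np.int64(318), np.int64(328), 11) | 304 (np.int64(316), np.int64(330), 15) | 306 (np.int64(314), np.int64(345), 20) | 308 (np.int64(312), np.int64(344), 25) | 310 (np.int64(310), np.int64(343), 30) | 312 (np.int64(308), np.int64(338), 31) | 314 (np.int64(307), np.int64(339), 33) | 316 (np.int64(305), np.int64(337), 33) | 318 (np.int64(303), np.int64(335), 33) | 320 (np.int64(303), np.int64(334), 32) | 322 (np.int64(304), np.int64(332), 29) | 324 (np.int64(306), np.int64(330), 25) | 326 (np.int64(308), np.int64(328), 21) | 328 (np.int64(310), np.int64(327), 18) | 330 (np.int64(312), np.int64(325), 14) | 332 (np.int64(314), np.int64(323), 10) | 334 (np.int64(317), np.int64(320), 4) | 336 None | 338 (np.int64(300), np.int64(306), 7) | 340 (np.int64(297), np.int64(306), 10) | 342 (np.int64(296), np.int64(301), 6) | 344 (np.int64(295), np.int64(300), 6) |
```

The slug is jammed leaning too far forward, with its left edge at well over 25°. I'll close the fingers, come round in front, and push its top back in line with the tube.

>>> step_arm --pt "-25 0 -10 0" --pt "-50 0 -10 0" --pt "-75 0 -10 0" --pt "-75 0 20 0" --pt "-75 0 50 0" --pt "-75 0 72 0" --pt "-75 0 72 0" --pt "-75 0 72 0" --claw 255

```text
clock: 33.83
position: [553.6, 110.6, 210.6]
tcp_rot: [0.993, 0.117, 0.0, -0.0]
contact_force: [0.1, 0.4, 0.3]
gripper_width: 0.8
```

```bash
python3 - <<'E'
from h import *
st(); look("m7")
E
```

```text
t 33.83 f,y,h [-99.1, 0.1, 8.6] F [0.1 0.4 0.3] w 0.8
```

View pics/m7.png

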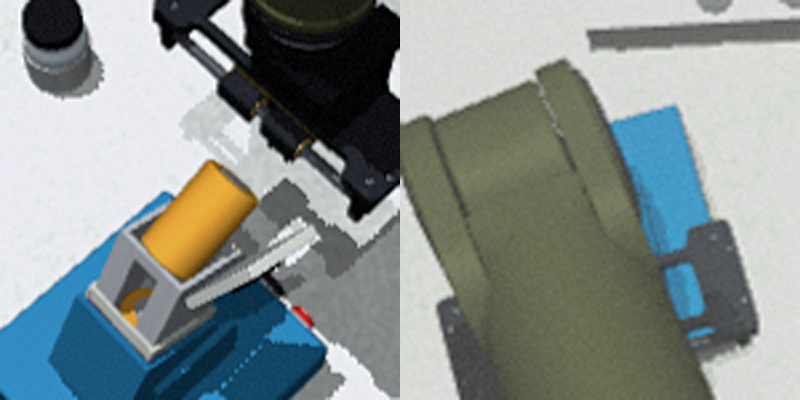

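The picture confirms it: the slug stands in the mouth, leaning far forward, with its top at about (230,180). Pushing it back with the closed fingers.

>>> step_arm --pt "10 0 0 0" --pt "20 0 0 0" --pt "26 0 0 0" --pt "30 0 0 0" --pt "34 0 0 0" --pt "38 0 0 0" --pt "42 0 0 0" --pt "46 0 0 0" --pt "49 0 0 0" --pt "49 0 0 0"

```text
clock: 35.17
position: [589.0, 119.1, 204.9]
tcp_rot: [0.993, 0.117, -0.015, 0.002]
contact_force: [-26.1, -6.1, -0.1]
gripper_width: 0.6
```

```bash
cat >> h.py <<'E'
def yel():
    im=cams.read_camera("scene"); hsv=cv2.cvtColor(im,cv2.COLOR_RGB2HSV); m=cv2.inRange(hsv,(10,110,25),(32,255,255))
    for r in range(286,346,3):
        x=np.flatnonzero(m[r,290:350]); print(r,(x.min()+290,x.max()+290) if len(x) else "-",end=" | ")
E
python3 -c "
from h import *
st(); yel()" | sed 's/np.int64//g'
```

```text
t 35.17 f,y,h [-62.7, 0.2, 2.9] F [-26.1  -6.1  -0.1] w 0.6
286 ((328), (329)) | 289 ((327), (328)) | 292 ((327), (328)) | 295 ((325), (330)) | 298 ((322), (332)) | 301 ((319), (346)) | 304 ((316), (344)) | 307 ((314), (344)) | 310 ((311), (343)) | 313 ((308), (340)) | 316 ((305), (338)) | 319 ((302), (335)) | 322 ((302), (332)) | 325 ((304), (330)) | 328 ((307), (327)) | 331 ((310), (324)) | 334 ((314), (321)) | 337 - | 340 ((299), (306)) | 343 ((295), (301)) |
```

Blocked at 26 N: the foot's back edge is barely below the back rim, so pushing pries it up. I'll back off, re-grip the leaning slug near its top and swing it upright under control.

>>> step_arm --pt "-25 0 0 0" --pt "-35 0 0 0" --pt "-35 0 -40 0" --pt "-35 0 -70 0" --pt "-10 0 -70 0" --pt "15 0 -70 0" --pt "15 0 -70 0" --claw 95

```text
clock: 36.1
position: [616.9, 125.5, 279.9]
tcp_rot: [0.993, 0.117, 0.0, -0.001]
contact_force: [-0.6, -0.0, -0.1]
gripper_width: 53.3
```

```bash
python3 -c "
from h import *
st(); yel()
im=cams.read_camera('top'); hsv=cv2.cvtColor(im,cv2.COLOR_RGB2HSV); m=cv2.inRange(hsv,(10,110,25),(32,255,255)); ys,xs=np.nonzero(m[165:260,225:300]); print(len(xs))
for t in(40,45,50,55):
    a=np.radians(t); d=np.sin(a)*F-np.cos(a)*np.array([0,0,1]); B=c+F*10.6+[0,0,-10]; p=proj('scene',B); q=proj('scene',B-70*d); print(t,np.round(p),np.round(q),(q[0]-p[0])/(q[1]-p[1]))
" | sed 's/np.int64//g'
```

```text
t 36.1 f,y,h [-34.0, -0.1, 77.9] F [-0.6 -0.  -0.1] w 53.3
286 - | 289 - | 292 ((327), (329)) | 295 ((325), (331)) | 298 ((322), (332)) | 301 ((319), (349)) | 304 ((317), (347)) | 307 ((313), (345)) | 310 ((311), (343)) | 313 ((308), (340)) | 316 ((305), (338)) | 319 ((302), (335)) | 322 ((303), (332)) | 325 ((305), (330)) | 328 ((307), (327)) | 331 ((311), (324)) | 334 ((314), (321)) | 337 - | 340 ((299), (306)) | 343 ((296), (301)) | 0
40 [314. 326.] [333. 298.] -0.6553471443469067
45 [314. 326.] [335. 297.] -0.703022740447461
50 [314. 326.] [337. 297.] -0.7485546362308947
55 [314. 326.] [338. 296.] -0.7927407640361906
```

>>> step_arm --pt "-3 0 25 0" --pt "-3 0 50 0" --pt "-3 0 65 0" --pt "-3 0 71 0" --pt "-3 0 71 0"

```text
clock: 36.83
position: [612.7, 124.6, 209.5]
tcp_rot: [0.993, 0.117, 0.0, 0.0]
contact_force: [-0.5, -0.3, 0.0]
gripper_width: 54.7
```

>>> step_arm --pt "0 0 0 0" --pt "0 0 0 0" --pt "0 0 0 0" --claw 255 --squeeze 9

```text
clock: 37.2
position: [613.1, 124.8, 209.9]
tcp_rot: [0.993, 0.117, 0.001, 0.0]
contact_force: [0.2, -0.4, 1.8]
gripper_width: 43.4
```

>>> step_arm --pt "-5 0 -4 0" --pt "-12 0 -10 0" --pt "-24 0 -20 0" --pt "-40 0 -32 0" --pt "-48 0 -32 0" --pt "-48 0 -32 0"

```text
clock: 37.95
position: [565.5, 113.1, 241.3]
tcp_rot: [0.993, 0.116, 0.0, 0.001]
contact_force: [0.5, -0.6, -2.3]
gripper_width: 43.5
```

```bash
sed -i 's/for L in(71.5,61)/for L in(56,48)/; s/(0,10,15,20,25,30)/(15,20,25,30,35,45,55)/' h.py; python3 -c "
from h import *
tilt(); yel()" | sed 's/np.int64//g'
```

```text
t 38.0 f,y,h [-86.6, -0.3, 39.0] F [-0.6  0.3 -1.5] w 43.2
obs minx 323 at 295.0 low 339.5 310
56 15 [335.8 292.2] low [349.6 303.8]
56 20 [334.2 292.5] low [348.5 304.8]
56 25 [332.6 293.2] low [348.1 305.6]
56 30 [331.1 293.7] low [347.1 306.3]
56 35 [329.8 293.6] low [346.2 306.8]
56 45 [327.4 293.4] low [345.5 307.6]
56 55 [325.5 292.4] low [344.3 307.9]
48 15 [336.8 289.6] low [350.6 301.3]
48 20 [335.4 289.7] low [349.8 302. ]
48 25 [334.1 290.2] low [349.6 302.7]
48 30 [332.8 290.6] low [348.9 303.2]
48 35 [331.7 290.4] low [348.3 303.6]
48 45 [329.8 290. ] low [347.9 304.2]
48 55 [328.3 288.8] low [347.3 304.4]
286 ((330), (349)) | 289 ((327), (349)) | 292 ((325), (349)) | 295 ((323), (349)) | 298 ((324), (349)) | 301 ((326), (349)) | 304 ((330), (346)) | 307 ((333), (344)) | 310 ((338), (341)) | 313 - | 316 - | 319 - | 322 - | 325 - | 328 - | 331 - | 334 - | 337 - | 340 ((299), (306)) | 343 ((295), (301)) |
```

Recovered: slug 2 is gripped near its top and clear of the magazine, tilted about 50°. I'll un-tilt it to about 25° against the front rim's outer edge, the mirror of the earlier move.

>>> step_arm --pt "-11 0 20 0" --pt "-11 0 40 0" --pt "-11 0 53 0" --pt "-11 0 53 0" --pt "-11 0 53 0"

```text
clock: 38.67
position: [555.9, 111.3, 188.6]
tcp_rot: [0.993, 0.117, 0.0, -0.0]
contact_force: [-0.3, -0.3, -2.0]
gripper_width: 43.3
```

>>> step_arm --pt "8 0 0 0" --pt "16 0 0 0" --pt "18.7 0 -4.5 0" --pt "20.7 0 -9.2 0" --pt "23.3 0 -13.5 0" --pt "26.1 0 -17.6 0" --pt "29.4 0 -21.4 0" --pt "30.8 0 -22.9 0" --pt "30.8 0 -22.9 0"

```text
clock: 39.8
position: [584.0, 117.5, 211.4]
tcp_rot: [0.993, 0.116, -0.002, 0.001]
contact_force: [-6.2, -2.0, 1.6]
gripper_width: 43.4
```

```bash
sed -i 's/for L in(56,48)/for L in(62,56)/' h.py; python3 -c "
from h import *
tilt(); yel()" | sed 's/np.int64//g'
```

```text
t 39.85 f,y,h [-67.9, -0.3, 9.3] F [-7.1 -2.1  2.8] w 43.6
obs minx 323 at 308.5 low 337.0 321
62 15 [327.4 307.5] low [340.7 319. ]
62 20 [325.6 308.5] low [339.5 320.1]
62 25 [323.8 308.8] low [338.3 321.1]
62 30 [322.2 309.5] low [337.7 322. ]
62 35 [320.6 309.6] low [336.6 322.7]
62 45 [317.9 309.6] low [335.1 323.6]
62 55 [315.7 308.8] low [334.  324.1]
56 15 [328.1 305.6] low [341.5 317.2]
56 20 [326.4 306.5] low [340.4 318.2]
56 25 [324.9 306.7] low [339.4 319. ]
56 30 [323.4 307.3] low [339.  319.8]
56 35 [322.  307.2] low [338.1 320.3]
56 45 [319.6 307.2] low [336.9 321.2]
56 55 [317.7 306.2] low [336.  321.6]
286 ((342), (346)) | 289 ((334), (349)) | 292 ((332), (340)) | 295 ((331), (343)) | 298 ((329), (342)) | 301 ((326), (343)) | 304 ((324), (346)) | 307 ((323), (349)) | 310 ((323), (348)) | 313 ((324), (346)) | 316 ((327), (344)) | 319 ((332), (342)) | 322 - | 325 - | 328 - | 331 - | 334 - | 337 - | 340 ((299), (306)) | 343 ((296), (301)) |
```

Tilt is now about 26°, with 62 mm of slug below the grip. Lifting over and entering on the tube axis.

>>> step_arm --pt "-7 0 -2 0" --pt "-8 0 -30 0" --pt "-8 0 -70 0" --pt "10 0 -72 0" --pt "25 0 -72 0" --pt "34 0 -65 0" --pt "34 0 -50 0" --pt "34 0 -38 0" --pt "34 0 -38 0" --pt "34 0 -38 0"

```text
clock: 41.15
position: [618.3, 125.9, 249.3]
tcp_rot: [0.993, 0.117, 0.0, 0.0]
contact_force: [0.7, 0.2, -1.6]
gripper_width: 43.7
```

```bash
python3 -c "
from h import *
tilt()" | sed 's/np.int64//g' | head -12
```

```text
t 41.2 f,y,h [-32.4, 0.0, 47.7] F [-0.1  0.2 -1.3] w 43.2
obs minx 307 at 313.5 low 322.0 326
62 15 [313.2 311.5] low [327.  323.7]
62 20 [311.2 312.6] low [325.6 324.9]
62 25 [309.3 313.5] low [324.3 325.9]
62 30 [307.5 313.7] low [323.1 326.8]
62 35 [305.8 314.2] low [322.5 327.6]
62 45 [302.8 314.3] low [320.8 328.7]
62 55 [300.4 313.3] low [319.2 329.2]
56 15 [313.9 309.6] low [327.7 321.8]
56 20 [312.1 310.5] low [326.5 322.8]
56 25 [310.3 311.3] low [325.4 323.8]
```

>>> step_arm --pt "2 0 4.3 0" --pt "4 0 8.6 0" --pt "6 0 13 0" --pt "8 0 17 0" --pt "8 0 17 0"

```text
clock: 41.82
position: [626.0, 127.8, 231.5]
tcp_rot: [0.993, 0.117, -0.0, -0.0]
contact_force: [0.1, 0.7, -2.0]
gripper_width: 43.5
```

```bash
python3 -c "
from h import *
tilt();yel()" | sed 's/np.int64//g'
```

```text
t 41.88 f,y,h [-24.6, 0.0, 29.8] F [ 0.2 -0.1 -1.9] w 43.3
obs minx 304 at 319.5 low 319.0 333
62 15 [310.1 318.4] low [323.7 330.4]
62 20 [308.1 319.5] low [322.3 331.7]
62 25 [306.2 320.4] low [321.  332.7]
62 30 [304.4 320.6] low [319.7 333.6]
62 35 [302.7 321.2] low [319.1 334.4]
62 45 [299.7 321.3] low [317.4 335.5]
62 55 [297.3 320.4] low [315.8 336.1]
56 15 [310.7 316.5] low [324.3 328.6]
56 20 [308.9 317.5] low [323.2 329.7]
56 25 [307.2 318.2] low [322.  330.6]
56 30 [305.6 318.4] low [321.  331.4]
56 35 [304.1 318.8] low [320.6 332.1]
56 45 [301.5 318.7] low [319.2 333. ]
56 55 [299.4 317.8] low [317.9 333.5]
286 ((301), (302)) | 289 - | 292 ((321), (321)) | 295 ((320), (324)) | 298 ((323), (327)) | 301 ((316), (330)) | 304 ((314), (321)) | 307 ((312), (324)) | 310 ((309), (323)) | 313 ((307), (325)) | 316 ((305), (343)) | 319 ((304), (339)) | 322 ((305), (331)) | 325 ((306), (329)) | 328 ((309), (327)) | 331 ((313), (325)) | 334 - | 337 - | 340 ((299), (306)) | 343 ((296), (301)) |
```

No contact, tilt about 29°. I'll shift 3 mm toward the front, then descend 24 mm along the tube.

>>> step_arm --pt "-2.7 0 1.3 0" --pt "-2.7 0 1.3 0" --pt "-1 0 5 0" --pt "1 0 9.3 0" --pt "3 0 13.5 0" --pt "5 0 17.8 0" --pt "7 0 22 0" --pt "7.7 0 23.6 0" --pt "7.7 0 23.6 0"

```text
clock: 43.05
position: [635.8, 130.3, 210.2]
tcp_rot: [0.993, 0.117, 0.003, -0.0]
contact_force: [3.8, 1.2, 4.1]
gripper_width: 43.9
```

```bash
python3 -c "
from h import *
tilt();yel()" | sed 's/np.int64//g'
```

```text
t 43.1 f,y,h [-14.6, 0.2, 8.2] F [3.2 1.8 6.5] w 43.2
obs minx 303 at 322.5 low 317.0 337
62 15 [306.3 326.7] low [319.6 338.6]
62 20 [304.3 327.8] low [318.2 339.9]
62 25 [302.4 328.7] low [316.9 341. ]
62 30 [300.6 329.5] low [315.7 341.9]
62 35 [299.  329.6] low [314.5 342.7]
62 45 [296.  329.7] low [312.9 343.8]
62 55 [293.6 329. ] low [311.8 344.5]
56 15 [306.9 324.9] low [320.2 336.9]
56 20 [305.1 325.8] low [319.1 338. ]
56 25 [303.4 326.6] low [318.  338.9]
56 30 [301.8 327.3] low [316.9 339.7]
56 35 [300.3 327.3] low [315.9 340.4]
56 45 [297.7 327.3] low [314.7 341.4]
56 55 [295.6 326.4] low [313.8 341.9]
286 - | 289 - | 292 ((300), (303)) | 295 ((298), (298)) | 298 - | 301 - | 304 ((316), (319)) | 307 ((319), (322)) | 310 ((311), (325)) | 313 ((309), (316)) | 316 ((307), (319)) | 319 ((305), (319)) | 322 ((303), (320)) | 325 ((305), (338)) | 328 ((308), (334)) | 331 ((301), (334)) | 334 ((302), (321)) | 337 ((305), (317)) | 340 ((299), (306)) | 343 ((296), (301)) |
```

The slug is now visible through the slot and the force pattern matches slug 1's good insertion. Releasing.

>>> step_arm --pt "0 0 -1 0" --pt "0 0 -2 0" --pt "0 0 -2 0" --pt "0 0 -2 0" --claw 110

```text
clock: 43.65
position: [633.3, 129.5, 210.0]
tcp_rot: [0.993, 0.117, -0.001, 0.0]
contact_force: [-0.6, -0.3, 0.3]
gripper_width: 49.2
```

```bash
python3 -c "
from h import *
st();yel()" | sed 's/np.int64//g'
```

```text
t 43.65 f,y,h [-17.2, -0.0, 8.0] F [-0.6 -0.3  0.3] w 49.2
286 - | 289 ((301), (303)) | 292 ((297), (298)) | 295 - | 298 - | 301 - | 304 - | 307 - | 310 - | 313 - | 316 ((309), (319)) | 319 ((306), (321)) | 322 ((304), (309)) | 325 ((305), (341)) | 328 ((308), (337)) | 331 ((300), (336)) | 334 ((299), (321)) | 337 ((297), (317)) | 340 ((296), (306)) | 343 ((295), (304)) |
```

Slug 2 slid in: yellow is gone from above the rim and now fills the slot. Next, lift out and go round to the lid's outer side with closed fingers.

>>> step_arm --pt "0 0 -30 0" --pt "0 0 -60 0" --pt "0 0 -92 0" --pt "0 -35 -92 0" --pt "0 -70 -92 0" --pt "0 -105 -92 0" --pt "0 -105 -60 0" --pt "-1.5 -105 -32 0" --pt "-1.5 -105 -32 0" --pt "-1.5 -105 -32 0"

```text
clock: 44.95
position: [608.3, 231.6, 243.7]
tcp_rot: [0.993, 0.116, 0.001, -0.0]
contact_force: [0.5, -0.0, 1.0]
gripper_width: 49.4
```

```bash
python3 - <<'E' | sed 's/np.int64//g'
from h import *
st();yel()
im=cams.read_camera("scene"); hsv=cv2.cvtColor(im,cv2.COLOR_RGB2HSV); m=cv2.inRange(hsv,(10,110,25),(32,255,255))
k,l,s,cc=cv2.connectedComponentsWithStats(m[290:350,285:350]); print(s[1:][s[1:,4]>5]+[285,290,0,0,0])
print("pred slug2 top face ctr",proj("scene",c-8*Z),"slug1 top",proj("scene",c-78*Z))
E
```

```text
t 44.95 f,y,h [-17.8, 105.0, 41.7] F [ 0.5 -0.   1. ] w 49.4
286 - | 289 - | 292 - | 295 - | 298 - | 301 - | 304 - | 307 - | 310 - | 313 - | 316 ((308), (319)) | 319 ((306), (323)) | 322 ((304), (326)) | 325 ((305), (349)) | 328 ((308), (345)) | 331 ((300), (344)) | 334 ((299), (321)) | 337 ((297), (317)) | 340 ((296), (306)) | 343 ((295), (304)) | [[304 315  25  23 245]
 [344 328   2   4   6]
 [294 330  14  20 169]]
pred slug2 top face ctr (np.float64(317.41180778000955), np.float64(323.22726510394676)) slug1 top (np.float64(305.85773221094183), np.float64(346.74317160544706))
```

>>> step_arm --pt "0 0 0 0" --pt "0 0 0 0" --pt "0 0 0 0" --claw 255

```text
clock: 45.42
position: [607.9, 231.4, 242.6]
tcp_rot: [0.993, 0.117, 0.0, 0.0]
contact_force: [-1.1, 0.2, 0.3]
gripper_width: 27.4
```

Slug 2's top ring is centred at about (316,326), against a prediction of (317,323) for fully seated. Sweeping the lid shut.

>>> step_arm --pt "0 15 0 0" --pt "0 30 0 0" --pt "0 42 0 0" --pt "0 52 0 0" --pt "0 60 0 0" --pt "0 68 0 0" --pt "0 74 0 0" --pt "0 80 0 0" --pt "1 86 2 0" --pt "1.7 92 4 0"

```text
clock: 46.68
position: [630.9, 141.8, 238.2]
tcp_rot: [0.993, 0.117, -0.0, 0.0]
contact_force: [0.1, 2.6, 0.5]
gripper_width: 0.3
```

```bash
python3 -c "
from h import *
st()"
```

```text
t 46.67 f,y,h [-16.7, 12.5, 36.2] F [0.1 2.6 0.5] w 0.3
```

>>> step_arm --pt "1.5 4 4 0" --pt "3.5 8 7 0" --pt "5 11 11 0" --pt "7 14 14.5 0" --pt "8.5 16 17.5 0" --pt "10 18 20.5 0" --pt "11 20 23 0" --pt "11 20 23 0"

```text
clock: 47.68
position: [646.3, 125.5, 215.7]
tcp_rot: [0.993, 0.117, 0.0, -0.0]
contact_force: [-1.1, 1.3, 2.9]
gripper_width: 0.7
```

```bash
python3 -c "
from h import *
st()"
```

```text
t 47.67 f,y,h [-5.5, -6.9, 13.7] F [-1.1  1.3  2.9] w 0.7
```

The lid is nearly flat. Moving over the pad to press slowly along the tube.

>>> step_arm --pt "-3 0 -8 0" --pt "-6.5 -4 -8 0" --pt "-6.5 -7 -4 0" --pt "-6 -7 -3 0" --pt "-5.5 -7 -1.8 0" --pt "-5 -7 -0.7 0" --pt "-4.5 -7 0.4 0" --pt "-4 -7 1.5 0" --pt "-3.5 -7 2.6 0" --pt "-3 -7 3.7 0"

```text
clock: 48.92
position: [641.0, 131.3, 213.3]
tcp_rot: [0.993, 0.117, -0.0, 0.0]
contact_force: [-6.5, -2.3, 11.1]
gripper_width: 0.5
```

>>> step_arm --pt "0.5 0 1.1 0" --pt "1 0 2.2 0" --pt "1.6 0 3.4 0" --pt "2.1 0 4.5 0" --pt "2.6 0 5.7 0" --pt "3.2 0 6.8 0" --pt "3.7 0 8 0" --pt "4.2 0 9 0" --pt "4.8 0 10.2 0" --pt "5.3 0 11.3 0"

```text
clock: 50.18
position: [642.0, 131.5, 211.8]
tcp_rot: [0.993, 0.116, -0.003, 0.003]
contact_force: [-34.5, -11.5, 55.9]
gripper_width: 0.9
```

```bash
cat >> h.py <<'E'
def mag():
    s=st(); d=s["position"]-c; F_=s["contact_force"]
    print("tip x,y,z in mouth frame",[round(float(d@v),1) for v in(X,Y,Z)],"force x,y,z",[round(float(F_@v),1) for v in(X,Y,Z)])
    im=cams.read_camera("scene"); hsv=cv2.cvtColor(im,cv2.COLOR_RGB2HSV)
    m=cv2.inRange(hsv,(0,140,50),(8,255,255))|cv2.inRange(hsv,(172,140,50),(180,255,255))
    k,l,q,_=cv2.connectedComponentsWithStats(m[320:400,265:395]); print("red",[(a+[265,320,0,0,0]).tolist() for a in q[1:] if a[4]>3])
E
python3 -c "
from h import *
mag()"
```

```text
t 50.17 f,y,h [-8.2, -0.1, 9.8] F [-34.5 -11.5  55.9] w 0.9
tip x,y,z in mouth frame [-3.3, -0.1, 12.4] force x,y,z [-9.2, -3.2, 65.9]
red [[362, 346, 6, 7, 17]]
```

66 N with no red band detected, but the tip is higher than I expect for a fully home magazine. I'll back off and compare with the start image.

>>> step_arm --pt "-3 0 -6 0" --pt "-6 0 -12 0" --pt "-10 0 -40 0" --pt "-30 40 -90 0" --pt "-60 100 -90 0" --pt "-90 160 -90 0" --pt "-90 160 -90 0"

```text
clock: 51.1
position: [595.7, -50.6, 290.1]
tcp_rot: [0.994, 0.112, -0.0, 0.002]
contact_force: [0.4, 0.6, 0.2]
gripper_width: 0.2
```

```bash
python3 - <<'E' | sed 's/np.int64//g'
from h import *
mag();yel();print()
a=cv2.cvtColor(cv2.imread("pics/scene0.png"),cv2.COLOR_BGR2HSV)
m=cv2.inRange(a,(0,140,50),(8,255,255))|cv2.inRange(a,(172,140,50),(180,255,255))
k,l,q,_=cv2.connectedComponentsWithStats(m[320:400,265:395]); print("red0",[(b+[265,320,0,0,0]).tolist() for b in q[1:] if b[4]>3])
im=cams.read_camera("scene"); tp=cams.read_camera("top")
np.save("s.npy",im); np.save("t.npy",tp)
print("lid shut outline pred m=0/12:")
for mm in(0,12):
    for n in("scene","top"): print(mm,n,[np.round(proj(n,c+a*X+b*Y+(8-mm)*Z)).tolist() for a,b in((32,34),(32,-36),(-32,-36),(-32,34))], "pad",np.round(proj(n,c+(12-mm)*Z),1))
    
for n,i in(("scene",im),("top",tp)):
    u0,v0=(270,285) if n=="scene" else (220,165)
    h=cv2.cvtColor(i,cv2.COLOR_RGB2HSV)[v0:v0+70,u0:u0+75]
    w=cv2.inRange(h,(0,0,125),(180,60,255)); b=cv2.inRange(h,(0,0,0),(180,255,45))
    for nm,mk in(("white",w),("black",b)):
        k,l,q,cc=cv2.connectedComponentsWithStats(mk)
        print(n,nm,[((q[j]+[u0,v0,0,0,0]).tolist(),(cc[j]+[u0,v0]).round(1).tolist()) for j in range(1,k) if q[j,4]>30])
E
```

```text
t 51.1 f,y,h [-95.6, -166.5, 88.1] F [0.4 0.6 0.2] w 0.2
tip x,y,z in mouth frame [-49.4, -166.5, 120.2] force x,y,z [0.6, 0.5, -0.0]
red [[360, 345, 7, 7, 15]]
286 - | 289 - | 292 - | 295 - | 298 - | 301 - | 304 - | 307 - | 310 - | 313 - | 316 - | 319 - | 322 - | 325 - | 328 - | 331 ((300), (302)) | 334 ((299), (305)) | 337 ((297), (307)) | 340 ((296), (306)) | 343 ((295), (304)) | 
red0 [[360, 345, 7, 7, 19]]
lid shut outline pred m=0/12:
0 scene [[322.0, 339.0], [294.0, 311.0], [318.0, 297.0], [345.0, 323.0]] pad [320.9 316.1]
0 top [[232.0, 189.0], [261.0, 180.0], [269.0, 206.0], [240.0, 215.0]] pad [250.3 197.8]
12 scene [[319.0, 343.0], [292.0, 316.0], [316.0, 301.0], [343.0, 327.0]] pad [318.8 320.4]
12 top [[233.0, 188.0], [261.0, 180.0], [269.0, 206.0], [241.0, 214.0]] pad [250.5 197.2]
scene white [([270, 285, 26, 13, 116], [280.2, 289.9]), ([295, 285, 18, 21, 154], [302.0, 296.1]), ([270, 293, 23, 22, 134], [279.5, 304.4]), ([272, 315, 12, 13, 56], [277.9, 321.5])]
scene black [([309, 310, 20, 17, 259], [318.4, 318.2]), ([311, 327, 31, 28, 327], [325.7, 344.0]), ([292, 329, 10, 18, 45], [296.6, 337.6])]
top white [([220, 165, 39, 11, 230], [233.1, 168.3]), ([280, 165, 15, 19, 182], [288.9, 172.2]), ([234, 181, 34, 31, 333], [251.2, 194.3]), ([220, 205, 8, 30, 129], [222.3, 224.0])]
top black [([282, 184, 13, 39, 371], [289.2, 201.9]), ([243, 190, 14, 14, 117], [250.0, 196.6])]
```

```bash
python3 - <<'E'
from h import *
for nm,a in(("start",cv2.cvtColor(cv2.imread("pics/scene0.png"),cv2.COLOR_BGR2RGB)),("now",np.load("s.npy"))):
    r,g,b=[a[...,i].astype(int) for i in range(3)]
    m=((r>g+20)&(r>b+20)&(g<60)).astype(np.uint8)[315:385,270:345]
    k,l,q,cc=cv2.connectedComponentsWithStats(m); print(nm,[((q[j]+[270,315,0,0,0]).tolist()) for j in range(1,k) if q[j,4]>4])
    # profile down the back face, from rim corner B towards the dock
    p0,p1=np.array(proj("scene",c+29*X-18*Y-40*Z)),np.array(proj("scene",c+29*X-18*Y-110*Z))
    for t in np.linspace(0,1,15):
        u=p0+t*(p1-p0); print(u.round(0).astype(int).tolist(),a[int(round(u[1])),int(round(u[0]))].tolist(),end=" ")
    print()
E
```

```text
start [[284, 341, 22, 23, 53]]
[294, 334] [63, 64, 67] [293, 336] [63, 65, 68] [293, 338] [63, 64, 67] [292, 339] [61, 63, 65] [291, 341] [93, 95, 94] [290, 343] [71, 74, 73] [290, 344] [72, 74, 73] [289, 346] [38, 2, 2] [288, 347] [39, 22, 30] [287, 349] [14, 53, 75] [287, 351] [11, 41, 59] [286, 352] [12, 41, 58] [285, 354] [13, 40, 58] [284, 356] [7, 38, 57] [284, 357] [7, 38, 56] 
now [[300, 334, 5, 6, 7], [296, 343, 3, 6, 6]]
[294, 334] [70, 73, 75] [293, 336] [71, 73, 76] [293, 338] [69, 70, 74] [292, 339] [68, 70, 75] [291, 341] [69, 71, 74] [290, 343] [76, 78, 80] [290, 344] [94, 96, 97] [289, 346] [81, 83, 81] [288, 347] [82, 83, 82] [287, 349] [14, 57, 83] [287, 351] [14, 47, 66] [286, 352] [12, 45, 64] [285, 354] [13, 45, 64] [284, 356] [11, 44, 64] [284, 357] [11, 44, 64]
```

The band is gone and the white collar now sits flush on the blue dock. The lid's flushness still has to be checked: I'll triangulate the pad and compare with where the collar says it should be.

```bash
python3 - <<'E'
from h import *
p,e=tri((318.4,318.2),(250.0,196.6)); d=p-c; print("pad in start mouth frame",[round(float(d@v),1) for v in(X,Y,Z)],"err",round(e,1))
S=np.load("s.npy");T=np.load("t.npy")
for t in(0,.1,.2,.3):
  for mm in(0,12):
    u=np.array([0,-np.cos(t),np.sin(t)]); n=np.array([0,np.sin(t),np.cos(t)])
    P=lambda x,r,k:c+x*X+(34+u[1]*r+n[1]*k)*Y+(u[2]*r+n[2]*k-mm)*Z
    print(t,mm,"pad",np.round(proj("scene",P(0,34,12)),1),np.round(proj("top",P(0,34,12)),1),"free edge top",np.round(proj("scene",P(32,70,8)),1),np.round(proj("scene",P(-32,70,8)),1))
# lid brightness profile across free (-Y) edge, through lid centre line x=0 and x=+20
for x in(-15,20):
  print(x)
  for r in range(56,92,2):
    w=c+x*X+(34-r)*Y-4*Z; u=proj("scene",w); v=proj("top",w); print(r,S[int(round(u[1])),int(round(u[0]))].tolist(),T[int(round(v[1])),int(round(v[0]))].tolist(),end=" ")
E
```

```text
pad in start mouth frame [2.9, -0.5, 7.2] err 1.5
0 0 pad [320.9 316.1] [250.3 197.8] free edge top [293.7 311.2] [318.1 296.8]
0 12 pad [318.8 320.4] [250.5 197.2] free edge top [291.8 315.6] [316.1 301.1]
0.1 0 pad [322.  315.4] [249.7 198.2] free edge top [295.3 309.1] [319.7 294.7]
0.1 12 pad [319.9 319.7] [249.9 197.6] free edge top [293.3 313.5] [317.6 299. ]
0.2 0 pad [323.3 314.9] [249.  198.5] free edge top [297.1 307.3] [321.6 292.9]
0.2 12 pad [321.2 319.3] [249.1 197.9] free edge top [295.1 311.7] [319.5 297.2]
0.3 0 pad [324.6 314.6] [248.1 198.9] free edge top [299.2 305.8] [323.7 291.4]
0.3 12 pad [322.5 319. ] [248.3 198.3] free edge top [297.2 310.3] [321.6 295.8]
-15
56 [28, 29, 29] [122, 126, 121] 58 [95, 98, 96] [120, 125, 118] 60 [109, 112, 110] [122, 126, 119] 62 [108, 111, 109] [122, 125, 118] 64 [106, 108, 107] [121, 125, 119] 66 [106, 109, 107] [123, 127, 121] 68 [106, 109, 107] [112, 115, 110] 70 [108, 110, 109] [41, 62, 72] 72 [108, 112, 110] [31, 66, 84] 74 [100, 102, 102] [31, 71, 91] 76 [100, 102, 102] [31, 71, 91] 78 [121, 122, 125] [36, 65, 81] 80 [121, 121, 126] [33, 75, 98] 82 [120, 121, 125] [37, 76, 97] 84 [120, 121, 125] [33, 74, 97] 86 [120, 120, 124] [33, 74, 97] 88 [121, 121, 125] [33, 80, 103] 90 [121, 121, 125] [35, 91, 118] 20
56 [107, 110, 108] [122, 124, 118] 58 [108, 111, 109] [123, 126, 120] 60 [110, 112, 110] [123, 128, 121] 62 [110, 112, 110] [123, 128, 121] 64 [109, 113, 110] [124, 128, 121] 66 [110, 113, 112] [124, 129, 122] 68 [110, 114, 112] [114, 118, 116] 70 [110, 113, 111] [41, 67, 83] 72 [108, 112, 110] [32, 69, 87] 74 [113, 116, 115] [36, 69, 91] 76 [120, 122, 123] [35, 76, 98] 78 [121, 121, 124] [39, 77, 98] 80 [121, 121, 123] [37, 80, 103] 82 [120, 121, 123] [43, 94, 117] 84 [121, 121, 125] [43, 94, 117] 86 [121, 121, 125] [36, 89, 116] 88 [120, 121, 123] [41, 90, 116] 90 [118, 121, 121] [38, 90, 115]
```

```bash
python3 - <<'E'
from h import *
for nm in("m1","m5","m6","m7"):
    a=cv2.imread(f"pics/{nm}.png")[:,:400].astype(int); b,g,r=[a[...,i] for i in range(3)]
    m=((r>g+40)&(r>b+40)&(g<70))[280:370,70:170]; print(nm,"red px",m.sum())
S=cv2.imread("pics/scene0.png")[:,:,::-1]; N=np.load("s.npy"); 
sub=lambda I,u:cv2.getRectSubPix(np.ascontiguousarray(I),(1,1),(float(u[0]),float(u[1])))[0,0]
for y in(-28,-15,15,26):
    print("\ny",y)
    for z in range(20,-90,-3):
        u=proj("scene",c+29*X+y*Y+z*Z); print(z,int(sub(N,u).mean()),int(sub(S,u).mean()),end=" | ")
f=cv2.convertScaleAbs(N[280:370,270:360,::-1],alpha=1.8); cv2.imwrite("pics/end.png",cv2.resize(f,(540,540),interpolation=cv2.INTER_CUBIC))
E
```

```text
m1 red px 382
m5 red px 382
m6 red px 348
m7 red px 0

y -28
20 110 109 | 17 109 95 | 14 110 81 | 11 111 86 | 8 111 85 | 5 111 79 | 2 111 66 | -1 108 64 | -4 87 65 | -7 83 65 | -10 71 64 | -13 66 65 | -16 73 66 | -19 73 65 | -22 73 65 | -25 74 64 | -28 73 65 | -31 73 65 | -34 73 65 | -37 73 65 | -40 73 65 | -43 73 64 | -46 73 64 | -49 73 63 | -52 72 64 | -55 72 68 | -58 72 83 | -61 71 83 | -64 73 73 | -67 87 73 | -70 99 64 | -73 87 32 | -76 82 19 | -79 81 34 | -82 68 45 | -85 53 45 | -88 44 39 | 
y -15
20 109 31 | 17 109 30 | 14 109 30 | 11 109 34 | 8 107 63 | 5 108 81 | 2 109 67 | -1 108 65 | -4 88 65 | -7 83 62 | -10 78 60 | -13 73 57 | -16 73 58 | -19 64 55 | -22 63 56 | -25 61 54 | -28 66 59 | -31 65 58 | -34 67 59 | -37 68 60 | -40 66 58 | -43 66 58 | -46 65 56 | -49 66 58 | -52 63 55 | -55 65 59 | -58 61 75 | -61 62 85 | -64 60 74 | -67 79 73 | -70 99 65 | -73 88 34 | -76 81 19 | -79 80 31 | -82 66 44 | -85 53 46 | -88 46 40 | 
y 15
20 44 65 | 17 95 64 | 14 108 64 | 11 107 64 | 8 108 76 | 5 108 83 | 2 108 70 | -1 107 64 | -4 94 65 | -7 85 65 | -10 72 65 | -13 66 64 | -16 74 65 | -19 73 65 | -22 73 64 | -25 73 65 | -28 72 64 | -31 73 64 | -34 72 65 | -37 72 64 | -40 72 64 | -43 72 64 | -46 72 65 | -49 72 65 | -52 72 64 | -55 72 66 | -58 72 78 | -61 72 87 | -64 72 75 | -67 81 71 | -70 97 67 | -73 90 40 | -76 80 16 | -79 80 32 | -82 73 47 | -85 56 47 | -88 46 39 | 
y 26
20 106 65 | 17 106 67 | 14 105 74 | 11 105 87 | 8 106 83 | 5 106 73 | 2 106 55 | -1 106 50 | -4 97 52 | -7 84 51 | -10 69 49 | -13 50 45 | -16 54 48 | -19 52 46 | -22 55 48 | -25 52 47 | -28 55 49 | -31 54 47 | -34 54 47 | -37 54 47 | -40 54 48 | -43 50 44 | -46 48 43 | -49 50 43 | -52 50 43 | -55 51 61 | -58 50 81 | -61 50 88 | -64 57 80 | -67 79 71 | -70 101 68 | -73 96 48 | -76 82 23 | -79 76 31 | -82 75 44 | -85 63 46 | -88 48 41 |
```

Edge profiles settle it. The lid's edge lies at the same height at all four stations from y −28 to +26 mm (within about 1 mm), so the lid is flush. The collar dropped about 10 mm onto the dock, and no red is left. Handing in.

```bash
python3 -c "
from station import manip
print(manip.hand_in()); print(manip.state()['clock'])"
```

```text
the job is handed in; nothing more can be done
None
the job is handed in; nothing more can be done
```

I loaded both yellow slugs into the magazine, swung the lid shut and pressed it down along the tube with up to about 66 N. I then moved the arm clear and handed in at about 51 s of the 72 s allowed.

**What went wrong on the way:** Slug 2 jammed on the first try, leaning too far forward in the mouth. I pushed on it with about 26 N and it did not move. I then gripped it again, lifted it out, corrected its tilt against the front rim and inserted it successfully. The red band was already gone by the time it jammed, so that first insertion had probably already pushed the magazine home.

**What the last checks showed:**
- **Lid:** its edge is level within about 1 mm along its length, so it is flush.
- **Magazine:** the white collar dropped about 10 mm onto the blue dock, and no red band is left in the image.
- **Slugs:** before the lid closed, slug 2's top ring was where it should be when fully seated. Yellow still shows through the slot.
- **Loose things:** the arm never went near them by plan, but I did not measure their final positions.

**What disagreed:**
- **Heights:** the fingertip stopped about 6 mm higher than I expected for a fully home magazine. A rough two-camera estimate put the pad about 5 mm too high as well. I trusted the image edges and the hard stop at 66 N over both.
- **Final image:** I could not view it because the picture limit was reached, so the last checks are numerical only.

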